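# Stand the pillar over the duct cover's hidden crossbar

## Robot

A 6-joint arm with a two-finger parallel gripper is mounted at the origin on the work surface. World frame = base frame: x ahead of the robot, y to its left, z up, the work surface at z = 0. Lengths are in m, angles in rad, forces in N, time in s.
With the tool pointing down it reaches from about 0.275 to 0.85 m from the base axis. Payload 19 kg.
Tool frame: the origin (TCP) lies at the very end of the fingers, on their centre line; the grasp point (between the pads) lies 19 mm behind it (manip.grip_point_offset is the distance from the TCP to the grasp point, in m); z points along the fingers, y is the direction in which the jaws open and shut (so a half turn about z gives the same grasp; the last joint's range is limited). The gripper opens to 85 mm and grips with 20 to 120 N. Pads are 22 mm wide; open, the fingers measure 114 mm over their backs; the gripper's body (76 mm by 85 mm) begins 54 mm behind the grasp point. The pads swing forward as they close: fully open they stand 13 mm farther back than shut.
Start: joints at [0.985, 0.15, 1.437, -0, 1.554, -0.134], TCP at [0.251, 0.517, 0.21] pointing down, gripper open.
Joint ranges: [-2.8, 2.8], [-0.68, 2.1], [0.12, 2.68], [-1.39, 4.53], [0.16, 2.79], [-2.81, 2.81]. Speed limits (rad/s): [1.89, 1.89, 2.22, 3.01, 3.01, 3.01].

## Interface

Orientations are given as a rotation vector (axis times angle).
In Python, from bench import manip, imaging gives the robot as it stands.
- The arm moves only by the tool drive_tool, never from a script. Its argument "targets" is a list of rows, each a list of 3 entries, a list of its own where there are three numbers: the finger opening in m, from 0 to 0.0854, then the shift along the world's x, y, z in m, then the turn, a rotation vector about the world's x, y, z in rad. A call has 1 to 10 rows; each row shifts and turns the pose as measured when the row begins; what a row does not reach is not made up. A row lasts 1/8 s, in which the tool goes at most 62.5 mm and 10.7 degrees, less where a joint would pass 70% of its speed; a pose out of reach is approached as far as the arm can. A call is refused whole if a number of a shift passes 0.0625 or a number of a turn 0.188, either way. A call with a gripper value outside its range is refused whole. The fingers move at their own pace and stop on an object; the grip force is fixed at half the most. Time passes only in rows, so rows that do not move let the fingers close. It gives the time, the measured TCP pose, the force and the opening at its end, in the units of the state.
- manip.get_state(): the state, without advancing time (a new reading comes with each control period).
- imaging.camera(name): name is "side" or "top" or "wrist"; returns a dict with "frame" (480x640x3 uint8, red, green, blue), "camera_matrix" (3x3 intrinsics, pixels), "eye" and "orientation" of the camera in the world. Camera axes: x right, y down, z forward; pixel columns grow to the right and rows downward; lengths in m; the calibration is good to about 2 mm. The wrist camera is an equidistant fisheye: a pixel r from the principal point sees the ray r / f radians off the axis. A picture is of the moment at which its call begins. There is no depth.
- manip.close_job(): hands the job in, once; it reports no verdict.
The state is a dict: "time_s": time; "joints": joint angles; "qvel": joint speeds; "tau": joint torques, N m; "tcp_pos": TCP position; "tool_rot": TCP orientation; "contact_force": force on the tool from outside, world axes, zero at the start; "moment": the same for the moment, N m; "finger_gap": finger opening in m.
Only numpy, scipy, OpenCV 4.12 (cv2) and the standard library are available. Lean on these libraries where they do the work, as an engineer would, in place of code of your own. Each camera call takes 0.05 s, during which the arm holds its last target.

## Task

Feel along the slatted duct cover with the bare fingertips, pressing lightly (never more than 15 N), to find where the hidden crossbar makes it stiff. Then pick up the steel pillar stand and set it down upright, without dropping it, on the middle of the cover's width exactly over the crossbar, so that it stands level on its own and the cover hardly sinks; never let it sink into the unsupported cover. Leave everything else where it is.

Things in the scene. Friction and masses are not known exactly. Their poses are not given: they have to be found in the camera images.
- duct: Service duct fixed on the bench: aluminium trough 350 mm long (its y), 144 mm wide (its x), roofed by 20 grey round-topped slats, each lying along x, 15 mm pitch in y. Origin: centre of its underside, on the bench, z up. Slat crowns are 60 mm up, level over x -44..44, y -150..150 mm; grooves 1.5 mm deep. The rims around are rigid, 54 mm up.
- cover_mid (a point): Middle of the cover, at crown height. Under the slats runs one hidden crossbar, parallel to x over the whole width; its centre line lies anywhere in duct y -80..80 mm, new each time, unseen. Its flat top, 14 mm wide in y (46 mm with its 16 mm radius shoulders), is 1.2 mm under the crowns; there the cover is about 6 N per mm stiffer. The stand sinks about 2 mm on it; half off it leans 0.1 rad, wholly off it sinks 6 mm or more.
- cover_end (a point): Middle of the last slat's edge, at crown height, duct y = +150 mm. Each slat springs straight down by itself, up to 14 mm, at 0.25 N per mm with 0.2 N preload: a fingertip some 20 to 30 mm wide meets about 0.4 to 0.8 N per mm off the crossbar. Closed fingers can slide along y over the crowns while pressed 2 to 4 mm in.
- stand: Steel pillar stand, about 0.8 kg: dark square foot 50 x 50 x 20 mm and on its centre a bright upright round post, 24 mm in diameter, its top 110 mm above the underside (a 32 mm collar, 6 mm high, sits on the foot). Origin: centre of the foot's underside; z up the post, x and y along the foot's sides. Starts on the bench to the robot's right of the duct. Its weight acts on the post's axis.
- oil_bottle: Bystander, to be left alone: small amber glass bottle with white cap, 36 mm across, 75 mm tall. Origin: centre of its underside.
- dish: Bystander, to be left alone: low round closed glass dish, 88 mm across, 15 mm tall. Origin: centre of its underside.
- slide_box: Bystander, to be left alone: flat box for microscope slides, 90 x 180 x 35 mm. Origin: centre of its underside.
- beaker: Bystander, to be left alone: open glass beaker, 68 mm across, 85 mm tall. Origin: centre of its underside.
- mouse: Bystander, to be left alone: computer mouse, 105 x 60 x 29 mm. Origin: centre of its underside.
- stain_jar: Bystander, to be left alone: jar with white lid, 60 mm across, 70 mm tall. Origin: centre of its underside.
- lens_can: Bystander, to be left alone: small brass objective can, 34 mm across, 45 mm tall. Origin: centre of its underside.

How it is judged:
By the outcome, as a careful person would: the job done as asked, in the order asked, and still so for the second after the job is handed in, with the robot touching nothing.
It also fails if it takes over 72 s, if anything falls off the work surface, if the arm or the gripper's body presses on something with over 40 N, if the wrist force passes 120 N, or if a joint passes its speed limit or range.

## Working session

There is one attempt and no reset: what is moved stays moved. The work goes in short steps, Python scripts to look and compute and a tool call to move; the robot and the scene stay as the last step left them, time stands still between calls to the robot, and variables do not carry over. Pictures are saved under pics/ and viewed, and the job is handed in when it is done.

Besides the shell and the picture viewer there is one more tool, called after "Call:" by a JSON object that holds its "api" and its "payload", one argument or row to a line. drive_tool: Moves the arm, as the interface text tells. Its arguments: {"type":"object","properties":{"targets":{"type":"array"}},"required":["targets"]}

```bash
mkdir -p pics; ls; cat > h.py <<'E'
from bench import manip, imaging
import numpy as np, cv2
from scipy.spatial.transform import Rotation as R
def rot(o):
    o=np.array(o,float)
    return o if o.shape==(3,3) else (R.from_rotvec(o).as_matrix() if o.size==3 else R.from_quat(o).as_matrix())
def cam(n,save=None):
    c=imaging.camera(n)
    if save: cv2.imwrite('pics/'+save,c['frame'][:,:,::-1])
    return c
def toplane(c,uv,z,fish=False):
    K=np.array(c['camera_matrix']);Rm=rot(c['orientation']);e=np.array(c['eye'])
    uv=np.atleast_2d(uv).astype(float)
    x=(uv[:,0]-K[0,2])/K[0,0];y=(uv[:,1]-K[1,2])/K[1,1]
    if fish:
        r=np.hypot(x,y)+1e-12; d=np.c_[x/r*np.sin(r),y/r*np.sin(r),np.cos(r)]
    else: d=np.c_[x,y,np.ones_like(x)]
    d=d@Rm.T
    t=(z-e[2])/d[:,2]
    return e+d*t[:,None]
def proj(c,p):
    K=np.array(c['camera_matrix']);Rm=rot(c['orientation']);e=np.array(c['eye'])
    q=(np.atleast_2d(p)-e)@Rm
    return np.c_[K[0,0]*q[:,0]/q[:,2]+K[0,2],K[1,1]*q[:,1]/q[:,2]+K[1,2]]
E
python3 - <<'E'
from h import *
for n in ['top','side','wrist']:
    c=cam(n,n+'0.png'); print(n,c['camera_matrix'],c['eye'],c['orientation'])
print(manip.get_state())
E
```

```text
pics
top [[587.26682762   0.         316.55178781]
 [  0.         587.26682762 238.80230109]
 [  0.           0.           1.        ]] [ 0.40040117 -0.03517376  1.9010764 ] [-2.2084089   2.14748179 -0.11360658]
side [[436.37376022   0.         323.2199259 ]
 [  0.         436.37376022 242.08323214]
 [  0.           0.           1.        ]] [ 0.11994137 -0.76457415  0.860363  ] [-2.23863604  0.62336473 -0.27302135]
wrist [[371.64829954   0.         322.11374687]
 [  0.         371.64829954 239.7055619 ]
 [  0.           0.           1.        ]] [0.18656909 0.54887185 0.3740472 ] [2.44759002 1.53267204 0.22224092]
{'time_s': 0.15, 'joints': array([ 9.84986763e-01,  1.50875281e-01,  1.43783844e+00,  3.86979721e-05,
        1.55382641e+00, -1.33970894e-01]), 'qvel': array([ 0.00230604, -0.00268226, -0.00325391,  0.00150439, -0.00064353,
        0.00057065]), 'tau': array([ 2.56658939e-03, -7.13385916e+01, -5.71040046e+01, -1.60910945e-04,
        6.93611000e-03,  6.36273285e-05]), 'tcp_pos': array([0.25093254, 0.51712775, 0.20913442]), 'tool_rot': array([-7.03642500e-01, -3.06139932e+00,  1.37137701e-03]), 'contact_force': array([-0.19458127, -0.34136918, -0.34437131]), 'moment': array([ 0.05067903, -0.01603625, -0.02293471]), 'finger_gap': 0.08533007378423822}
```

View pics/top0.png

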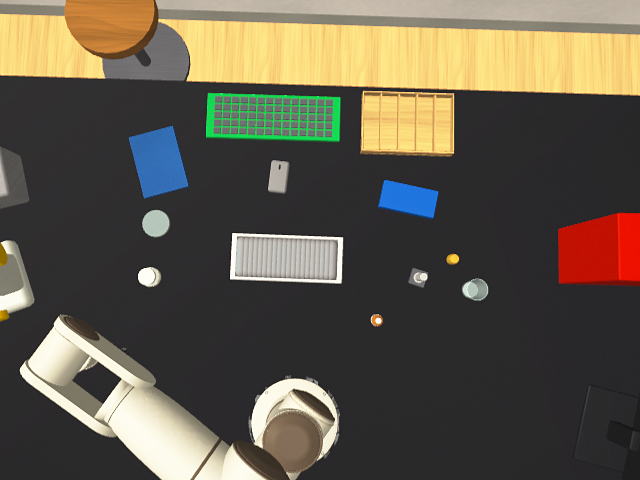

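View pics/side0.png

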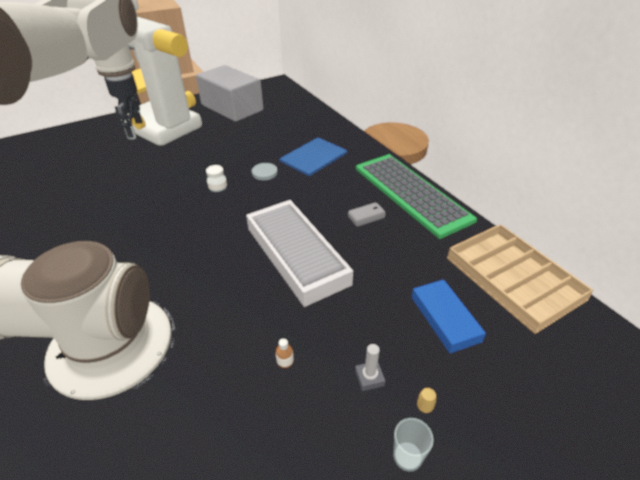

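View pics/wrist0.png

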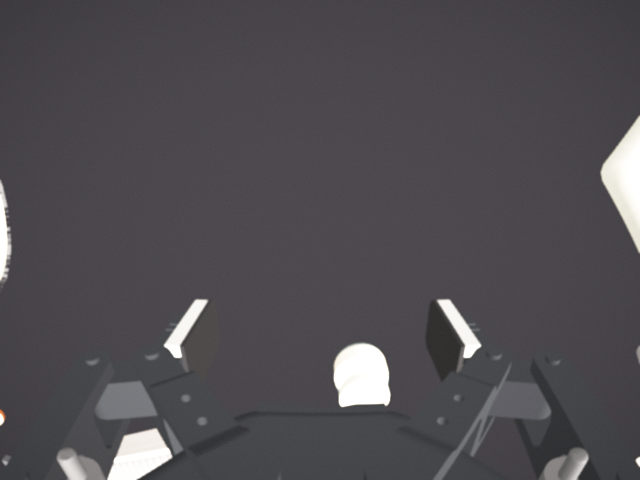

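Top view: the duct is centred at about (287,258), the stand's foot at (418,278), the oil bottle at (377,320), the lens can at (453,259) and the beaker at (475,289). Next I measure them.

```bash
python3 - <<'E'
from h import *
c=cam('top'); f=c['frame']
g=f.max(2)
m=(g>110).astype(np.uint8); mm=np.zeros_like(m); mm[222:295,220:352]=m[222:295,220:352]
cs,_=cv2.findContours(mm,0,2); k=max(cs,key=cv2.contourArea)
r=cv2.minAreaRect(k); print(r); b=cv2.boxPoints(r); print(b)
for z in (0.054,):
    P=toplane(c,b,z); print(P); print('c',P.mean(0)); 
    for i in range(4): d=P[(i+1)%4]-P[i]; print(np.linalg.norm(d),np.degrees(np.arctan2(d[1],d[0])))
im=cv2.resize(f[215:345,350:500],None,fx=5,fy=5,interpolation=cv2.INTER_CUBIC); cv2.imwrite('pics/topstand.png',im[:,:,::-1])
im=cv2.resize(f[225:292,222:352],None,fx=6,fy=6,interpolation=cv2.INTER_CUBIC); cv2.imwrite('pics/topduct.png',im[:,:,::-1])
s=cam('side')['frame']
im=cv2.resize(s[330:400,330:410],None,fx=7,fy=7,interpolation=cv2.INTER_CUBIC); cv2.imwrite('pics/sidestand.png',im[:,:,::-1])
E
```

```text
((286.2525939941406, 257.93280029296875), (111.80195617675781, 46.88840866088867), 2.2025978565216064)
[[229.49188 279.21124]
 [231.29395 232.35747]
 [343.0133  236.65436]
 [341.21124 283.50812]]
[[ 0.43974866  0.21739901  0.054     ]
 [ 0.587419    0.21781486  0.054     ]
 [ 0.5838709  -0.13528941  0.054     ]
 [ 0.43600292 -0.13306117  0.054     ]]
c [0.51176037 0.04171582 0.054     ]
0.1476709198615103 0.16134996920263484
0.353122095056668 -90.5757059050958
0.14788476621960633 179.13667000716657
0.35048019626507415 89.38764211004214
```

View pics/topstand.png

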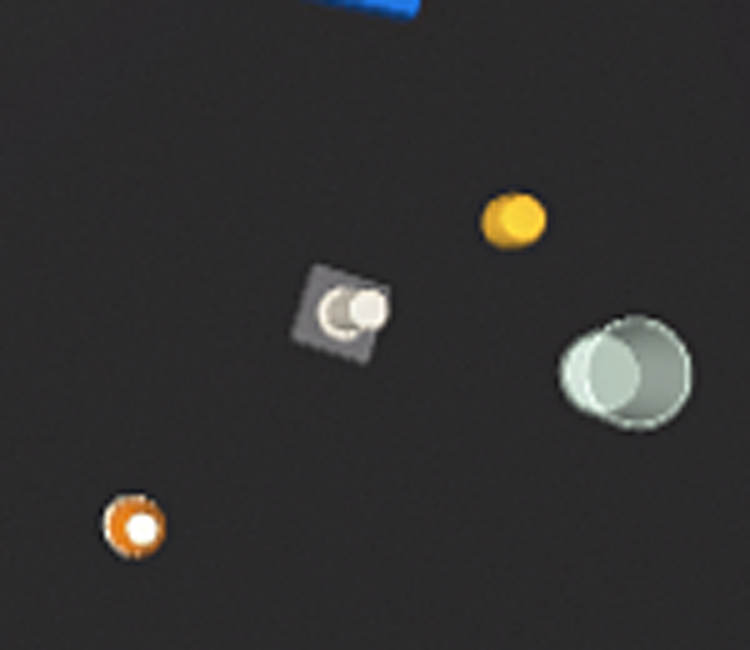

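View pics/topduct.png

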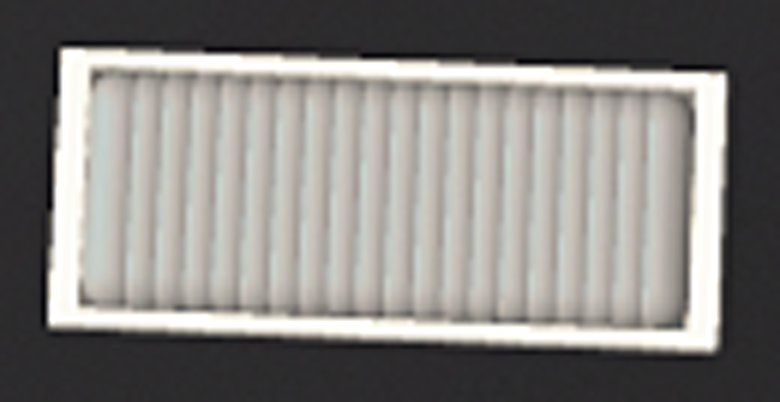

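View pics/sidestand.png

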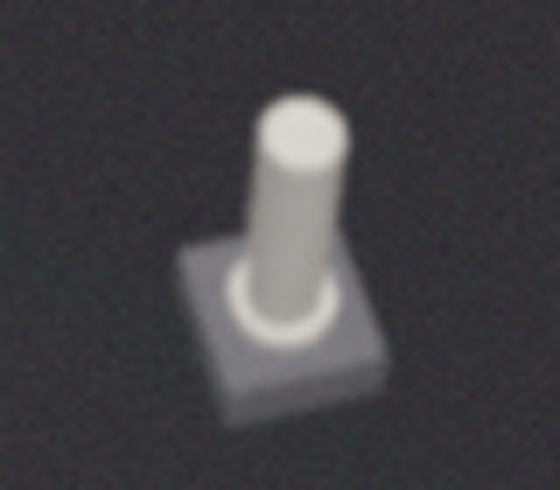

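```bash
python3 - <<'E'
from h import *
c=cam('top'); s=cam('side')
st=manip.get_state(); Rm=rot(st['tool_rot']); print('toolx',Rm[:,0],'y',Rm[:,1],'z',Rm[:,2])
f=c['frame']
pt=[350+369/5-.4,215+309/5-.4]; print('post top',toplane(c,[pt],.11))
print('collar',toplane(c,[[350+345/5-.4,215+311/5-.4]],.026))
# foot top corners
fc=np.array([[317,265],[390,288],[366,362],[292,338]])/5+[350-.4,215-.4]; P=toplane(c,fc,.01); print('foot',P,P.mean(0))
print('side post top',toplane(s,[[330+303/7-.4,330+133/7-.4]],.11))
print('lens',toplane(c,[[350+523/5,215+218/5]],.045),'beaker',toplane(c,[[350+638/5,215+373/5]],.085),'oil',toplane(c,[[350+142/5,215+529/5]],.075))
# duct corners outer side view
pr=proj(s,[[.512+a,.0415+b,.054] for a,b in((.072,.175),(.072,-.175),(-.072,-.175),(-.072,.175))]); print(pr)
im=s['frame'].copy()
cv2.polylines(im,[np.round(pr).astype(int)],True,(255,0,0),1)
im=cv2.resize(im[190:310,235:360],None,fx=5,fy=5,interpolation=cv2.INTER_CUBIC); cv2.imwrite('pics/sided.png',im[:,:,::-1])
E
```

```text
toolx [-8.99680501e-01  4.36548961e-01  3.60161082e-05] y [ 4.36548925e-01  8.99680454e-01 -3.40615675e-04] z [-1.81098408e-04 -2.90722488e-04 -9.99999941e-01]
post top [[ 0.46348384 -0.38043649  0.11      ]]
collar [[ 0.46473987 -0.38128247  0.026     ]]
foot [[ 0.49441711 -0.36581072  0.01      ]
 [ 0.48090504 -0.41314014  0.01      ]
 [ 0.43290829 -0.3981325   0.01      ]
 [ 0.44699002 -0.35025973  0.01      ]] [ 0.46380512 -0.38183577  0.01      ]
side post top [[ 0.46572201 -0.38138845  0.11      ]]
lens [[ 0.5249292  -0.49156772  0.045     ]] beaker [[ 0.42828696 -0.55351073  0.085     ]] oil [[ 0.3240098 -0.2494528  0.075    ]]
[[288.41959923 200.15302847]
 [351.91405724 270.28986778]
 [302.83368113 292.30089746]
 [245.1086692  215.3752522 ]]
```

View pics/sided.png

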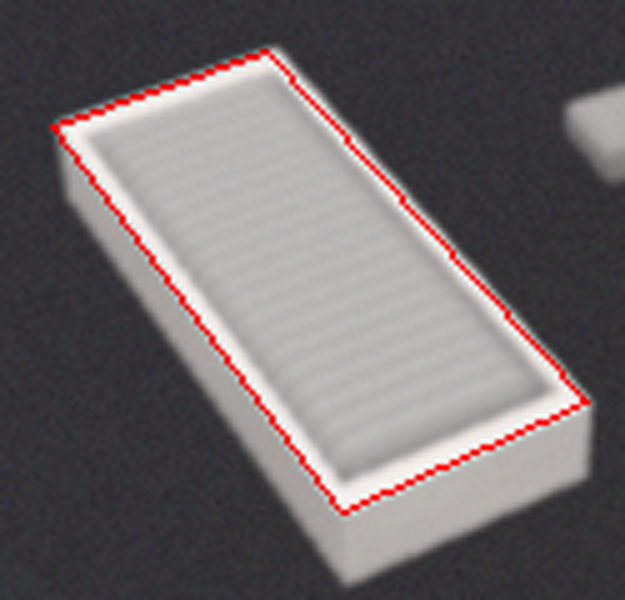

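Call:
{"api": "drive_tool", "payload": {
  "targets": [
    [0,[0.026,-0.0385,-0.006],[0,0,-0.112]],
    [0,[0.026,-0.0385,-0.006],[0,0,-0.112]],
    [0,[0.026,-0.0385,-0.006],[0,0,-0.112]],
    [0,[0.026,-0.0385,-0.006],[0,0,-0.112]],
    [0,[0.026,-0.0385,-0.006],[0,0,-0.112]],
    [0,[0.026,-0.0385,-0.006],[0,0,-0.112]],
    [0,[0.026,-0.0385,-0.006],[0,0,-0.112]],
    [0,[0.026,-0.0385,-0.006],[0,0,-0.112]],
    [0,[0.026,-0.0385,-0.006],[0,0,-0.112]],
    [0,[0.026,-0.0385,-0.006],[0,0,-0.112]]
  ]
}}

```text
time_s: 1.6
tcp_pos: [0.5159, 0.1215, 0.1484]
tool_rot: [2.255, 2.185, 0.004]
contact_force: [-0.4, 0.1, -1.1]
finger_gap: 0.0
```

Call:
{"api": "drive_tool", "payload": {
  "targets": [
    [0,[-0.003,0.014,-0.036],[0,0,0.02]],
    [0,[0,0,-0.036],[0,0,0]],
    [0,[0,0,-0.006],[0,0,0]],
    [0,[0,0,0],[0,0,0]],
    [0,[0,0,0],[0,0,0]]
  ]
}}

```text
time_s: 2.22
tcp_pos: [0.5154, 0.1325, 0.0705]
tool_rot: [2.239, 2.198, 0.006]
contact_force: [0.5, -0.2, 0.5]
finger_gap: -0.0001
```

```bash
python3 - <<'E'
from h import *
for i in range(1):
    s=manip.get_state(); print(s['tcp_pos'],rot(s['tool_rot'])[:,:2].T,s['contact_force'])
cam('wrist','w1.png');cam('side','s1.png')
E
```

```text
[0.51541922 0.13252959 0.0705303 ] [[ 1.83916664e-02  9.99830728e-01  5.11113764e-04]
 [ 9.99816518e-01 -1.83941381e-02  5.34652428e-03]] [ 0.50205958 -0.15406421  0.48787402]
```

View pics/w1.png

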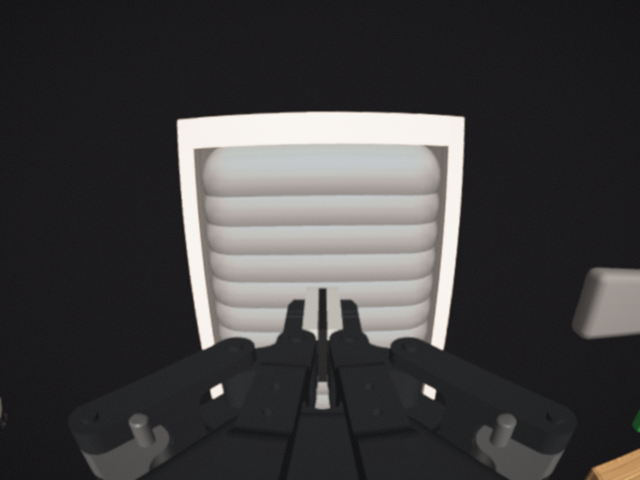

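Call:
{"api": "drive_tool", "payload": {
  "targets": [
    [0,[-0.001,0,-0.008],[0,0,0]],
    [0,[0,0,-0.001],[0,0,0]]
  ]
}}

```text
time_s: 2.58
tcp_pos: [0.5147, 0.1327, 0.0618]
tool_rot: [2.238, 2.198, 0.009]
contact_force: [-1.4, 0.6, -0.3]
finger_gap: 0.0001
```

Call:
{"api": "drive_tool", "payload": {
  "targets": [
    [0,[0,0,-0.0015],[0,0,0]],
    [0,[0,0,0],[0,0,0]]
  ]
}}

```text
time_s: 2.82
tcp_pos: [0.5147, 0.1327, 0.0602]
tool_rot: [2.238, 2.198, 0.009]
contact_force: [-0.1, 0.4, 0.2]
finger_gap: -0.0001
```

Call:
{"api": "drive_tool", "payload": {
  "targets": [
    [0,[0,0,-0.0015],[0,0,0]],
    [0,[0,0,0],[0,0,0]]
  ]
}}

```text
time_s: 3.08
tcp_pos: [0.5148, 0.1327, 0.0587]
tool_rot: [2.238, 2.198, 0.009]
contact_force: [-0.7, -0.6, 0.0]
finger_gap: -0.0002
```

Call:
{"api": "drive_tool", "payload": {
  "targets": [
    [0,[0,0,-0.001],[0,0,0]],
    [0,[0,0,0],[0,0,0]]
  ]
}}

```text
time_s: 3.32
tcp_pos: [0.5148, 0.1327, 0.0577]
tool_rot: [2.238, 2.198, 0.009]
contact_force: [1.0, -0.6, -0.5]
finger_gap: 0.0
```

Call:
{"api": "drive_tool", "payload": {
  "targets": [
    [0,[0,-0.005,0],[0,0,0]],
    [0,[0,-0.002,0],[0,0,0]]
  ]
}}

```text
time_s: 3.58
tcp_pos: [0.5148, 0.1253, 0.0576]
tool_rot: [2.238, 2.198, 0.009]
contact_force: [-0.0, -0.1, -0.1]
finger_gap: -0.0002
```

Call:
{"api": "drive_tool", "payload": {
  "targets": [
    [0,[0,-0.005,0],[0,0,0]],
    [0,[0,-0.002,0],[0,0,0]]
  ]
}}

```text
time_s: 3.82
tcp_pos: [0.5149, 0.1176, 0.0577]
tool_rot: [2.238, 2.198, 0.009]
contact_force: [0.1, 0.5, 0.2]
finger_gap: -0.0001
```

Call:
{"api": "drive_tool", "payload": {
  "targets": [
    [0,[0,-0.005,0],[0,0,0]],
    [0,[0,-0.002,0],[0,0,0]]
  ]
}}

```text
time_s: 4.08
tcp_pos: [0.5149, 0.1101, 0.0577]
tool_rot: [2.238, 2.198, 0.009]
contact_force: [1.0, 0.2, -0.1]
finger_gap: 0.0001
```

Call:
{"api": "drive_tool", "payload": {
  "targets": [
    [0,[0,0,-0.001],[0,0,0]],
    [0,[0,0,0],[0,0,0]]
  ]
}}

```text
time_s: 4.32
tcp_pos: [0.5149, 0.1099, 0.0566]
tool_rot: [2.239, 2.197, 0.009]
contact_force: [0.5, 0.1, 0.0]
finger_gap: 0.0
```

Call:
{"api": "drive_tool", "payload": {
  "targets": [
    [0,[0,0,-0.001],[0,0,0]],
    [0,[0,0,0],[0,0,0]]
  ]
}}

```text
time_s: 4.58
tcp_pos: [0.5148, 0.1101, 0.0555]
tool_rot: [2.238, 2.198, 0.009]
contact_force: [0.6, -0.5, -0.5]
finger_gap: 0.0
```

```bash
python3 - <<'E'
from h import *
for i in range(5):
    s=manip.get_state(); print(s['time_s'],s['contact_force'],s['moment'])
    c=cam('wrist','w2.png')
cam('side','s2.png')
f=c['frame']; im=cv2.resize(f[200:400,200:450],None,fx=3,fy=3); cv2.imwrite('pics/w2c.png',im[:,:,::-1])
E
```

```text
4.575 [ 0.61954374 -0.54514593 -0.47364735] [ 0.00434729  0.06484279 -0.0179952 ]
4.625 [-0.12819208 -0.03020953 -0.19773786] [-0.03891895  0.01930631 -0.04572967]
4.675 [ 0.45018917 -0.03268557  0.49224633] [ 0.03861191 -0.018239   -0.03292321]
4.725 [-0.89955797 -0.24885032  0.08042858] [-0.00737301  0.06047727  0.01963802]
4.775 [-0.52454007  0.29225727  0.08914421] [-0.01575437  0.07074937  0.02353722]
```

View pics/w2c.png

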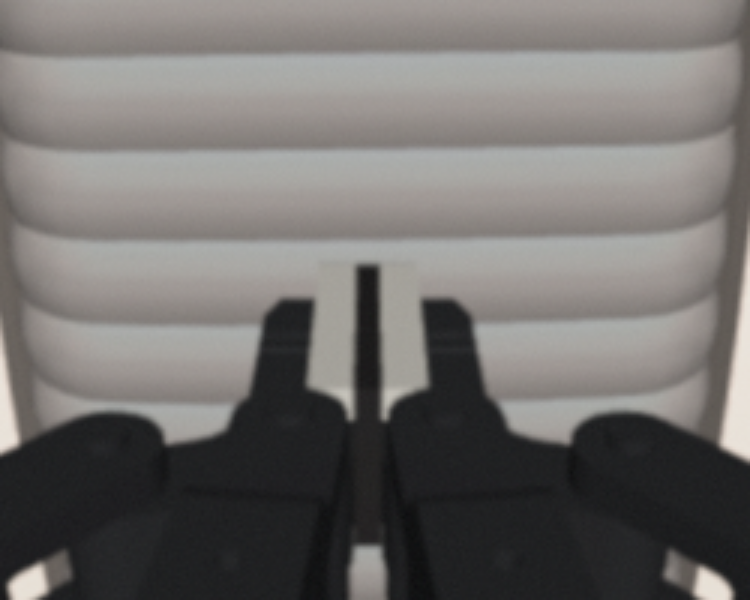

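Call:
{"api": "drive_tool", "payload": {
  "targets": [
    [0,[0,0,-0.001],[0,0,0]],
    [0,[0,0,0],[0,0,0]]
  ]
}}

```text
time_s: 5.12
tcp_pos: [0.5149, 0.11, 0.0546]
tool_rot: [2.238, 2.198, 0.009]
contact_force: [0.4, -0.4, 1.5]
finger_gap: -0.0003
```

Call:
{"api": "drive_tool", "payload": {
  "targets": [
    [0,[0,0,-0.001],[0,0,0]],
    [0,[0,0,0],[0,0,0]]
  ]
}}

```text
time_s: 5.38
tcp_pos: [0.5149, 0.11, 0.0535]
tool_rot: [2.238, 2.197, 0.009]
contact_force: [0.3, -0.3, -0.2]
finger_gap: -0.0001
```

Call:
{"api": "drive_tool", "payload": {
  "targets": [
    [0,[0,0,-0.001],[0,0,0]],
    [0,[0,0,0],[0,0,0]]
  ]
}}

```text
time_s: 5.62
tcp_pos: [0.5149, 0.11, 0.0524]
tool_rot: [2.238, 2.197, 0.009]
contact_force: [-0.3, -0.6, 0.2]
finger_gap: 0.0
```

Call:
{"api": "drive_tool", "payload": {
  "targets": [
    [0,[0,0,-0.001],[0,0,0]],
    [0,[0,0,0],[0,0,0]]
  ]
}}

```text
time_s: 5.88
tcp_pos: [0.5149, 0.11, 0.0513]
tool_rot: [2.238, 2.197, 0.009]
contact_force: [0.6, -0.6, -0.1]
finger_gap: -0.0001
```

```bash
python3 - <<'E'
from h import *
c=cam('side'); f=c['frame']
print(proj(c,[manip.get_state()['tcp_pos']]))
im=cv2.resize(f[160:310,220:370],None,fx=4,fy=4,interpolation=cv2.INTER_CUBIC); cv2.imwrite('pics/s3.png',im[:,:,::-1])
c=cam('wrist'); f=c['frame']; im=cv2.resize(f[200:400,200:450],None,fx=3,fy=3); cv2.imwrite('pics/w3c.png',im[:,:,::-1])
E
```

```text
[[284.38860597 227.5115948 ]]
```

View pics/s3.png

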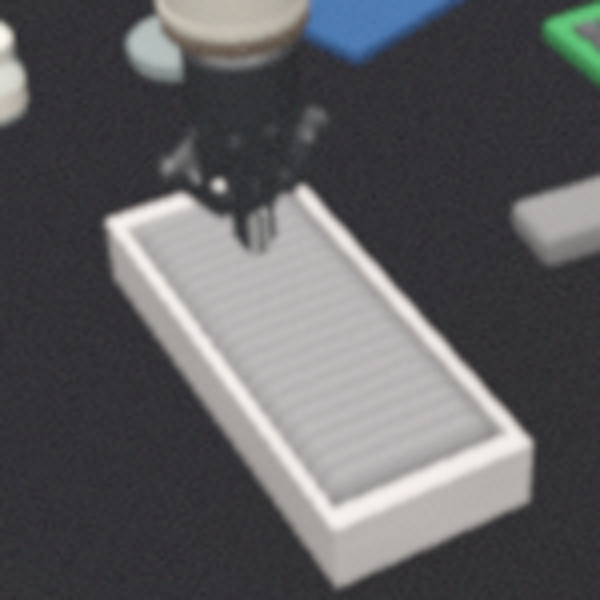

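View pics/w3c.png

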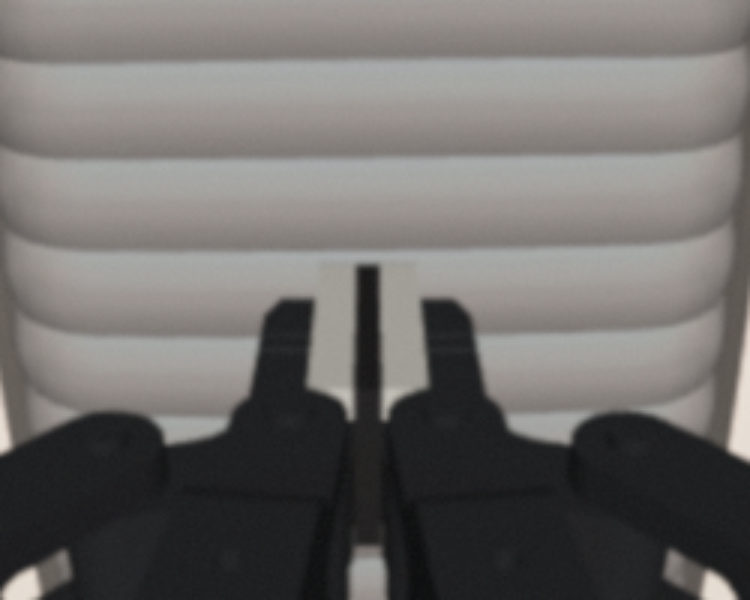

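```bash
python3 - <<'E'
from h import *
c=imaging.camera('wrist'); s=manip.get_state()
K=np.array(c['camera_matrix']);Rm=rot(c['orientation']);e=np.array(c['eye'])
print(e,s['tcp_pos'],Rm)
def pf(p):
    q=(np.array(p)-e)@Rm; th=np.arctan2(np.hypot(q[0],q[1]),q[2]); r=np.hypot(q[0],q[1])
    return K[0,0]*th*q[0]/r+K[0,2],K[1,1]*th*q[1]/r+K[1,2]
for dy in (-.011,0,.011):
  for dz in (0,.005,.01,.015): print(dy,dz,pf(s['tcp_pos']+[0,dy,dz]))
for sy in (74,77,78):
  pass
# slat boundaries
for k in range(-150,151,15): print(k,np.round([pf([.5145,.0415+k/1000,z]) for z in(.0585,.05)],1).tolist())
E
```

```text
[0.51581087 0.18237882 0.21648214] [0.51495444 0.11001735 0.05148213] [[ 0.99979417 -0.02014958  0.00237038]
 [-0.01864595 -0.95860912 -0.28411422]
 [ 0.00799705  0.28401154 -0.95878751]]
-0.011 0 (np.float64(320.8577160095395), np.float64(306.5415189847905))
-0.011 0.005 (np.float64(320.90862296877816), np.float64(311.18613334330126))
-0.011 0.01 (np.float64(320.96231874946676), np.float64(316.06477932697555))
-0.011 0.015 (np.float64(321.01901778124216), np.float64(321.19378679418855))
0 0 (np.float64(320.40438335935613), np.float64(286.2840808869671))
0 0.005 (np.float64(320.4439349503969), np.float64(290.53429153865625))
0 0.01 (np.float64(320.4857955546472), np.float64(295.01087829851593))
0 0.015 (np.float64(320.53015879458746), np.float64(299.73101278195753))
0.011 0 (np.float64(319.93416947491824), np.float64(265.01027614254525))
0.011 0.005 (np.float64(319.96092844883964), np.float64(268.7903479099203))
0.011 0.01 (np.float64(319.9893628163471), np.float64(272.78212709995665))
0.011 0.015 (np.float64(320.0196260191626), np.float64(277.0029080235158))
-150 [[325.7, 531.5], [325.5, 523.2]]
-135 [[325.4, 523.1], [325.3, 514.6]]
-120 [[325.2, 514.1], [325.0, 505.3]]
-105 [[324.9, 504.2], [324.7, 495.2]]
-90 [[324.6, 493.4], [324.5, 484.2]]
-75 [[324.3, 481.6], [324.1, 472.3]]
-60 [[323.9, 468.8], [323.8, 459.2]]
-45 [[323.6, 454.6], [323.4, 445.0]]
-30 [[323.1, 439.1], [323.0, 429.4]]
-15 [[322.7, 422.1], [322.6, 412.3]]
0 [[322.2, 403.3], [322.1, 393.7]]
15 [[321.7, 382.7], [321.6, 373.3]]
30 [[321.1, 360.1], [321.0, 351.0]]
45 [[320.5, 335.4], [320.4, 326.9]]
60 [[319.9, 308.5], [319.8, 300.8]]
75 [[319.2, 279.5], [319.2, 272.7]]
90 [[318.5, 248.5], [318.5, 242.9]]
105 [[317.7, 215.7], [317.8, 211.6]]
120 [[317.0, 181.6], [317.1, 179.1]]
135 [[316.3, 146.6], [316.4, 145.9]]
150 [[315.5, 111.3], [315.7, 112.4]]
```

Call:
{"api": "drive_tool", "payload": {
  "targets": [
    [0,[0,0,-0.001],[0,0,0]],
    [0,[0,0,-0.0005],[0,0,0]]
  ]
}}

```text
time_s: 6.28
tcp_pos: [0.515, 0.11, 0.0499]
tool_rot: [2.238, 2.197, 0.009]
contact_force: [0.1, -0.4, 0.2]
finger_gap: 0.0001
```

Call:
{"api": "drive_tool", "payload": {
  "targets": [
    [0,[0,0,-0.001],[0,0,0]],
    [0,[0,0,-0.0005],[0,0,0]]
  ]
}}

```text
time_s: 6.52
tcp_pos: [0.515, 0.11, 0.0483]
tool_rot: [2.238, 2.197, 0.009]
contact_force: [-0.0, -0.1, 0.2]
finger_gap: 0.0002
```

Call:
{"api": "drive_tool", "payload": {
  "targets": [
    [0,[0,0,-0.001],[0,0,0]],
    [0,[0,0,-0.0005],[0,0,0]]
  ]
}}

```text
time_s: 6.78
tcp_pos: [0.515, 0.11, 0.0467]
tool_rot: [2.238, 2.197, 0.009]
contact_force: [1.4, 0.4, -0.2]
finger_gap: 0.0001
```

Call:
{"api": "drive_tool", "payload": {
  "targets": [
    [0,[0,0,-0.001],[0,0,0]],
    [0,[0,0,-0.0005],[0,0,0]]
  ]
}}

```text
time_s: 7.02
tcp_pos: [0.5149, 0.11, 0.045]
tool_rot: [2.238, 2.197, 0.009]
contact_force: [-0.2, 0.2, 0.4]
finger_gap: 0.0002
```

```bash
python3 - <<'E'
from h import *
c=cam('side'); f=c['frame']
t=manip.get_state()['tcp_pos']
for dz in (0,.01,.02,.03): print(proj(c,[t+[0,0,dz]]))
im=cv2.resize(f[180:260,240:340],None,fx=7,fy=7,interpolation=cv2.INTER_CUBIC); cv2.imwrite('pics/s4.png',im[:,:,::-1])
c=cam('wrist','w4.png'); f=c['frame']; im=cv2.resize(f[200:400,200:450],None,fx=3,fy=3); cv2.imwrite('pics/w4c.png',im[:,:,::-1])
E
```

```text
[[284.52082298 229.21882193]]
[[284.30458544 226.55922925]]
[[284.08600372 223.87080445]]
[[283.86503948 221.15307613]]
```

View pics/s4.png

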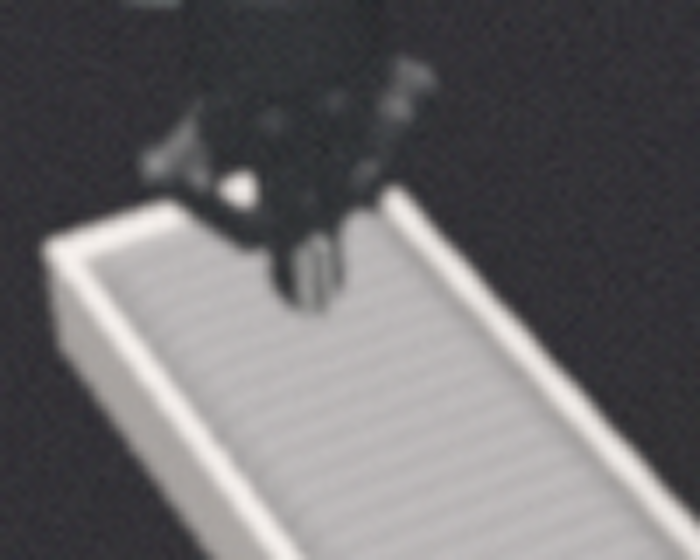

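View pics/w4c.png

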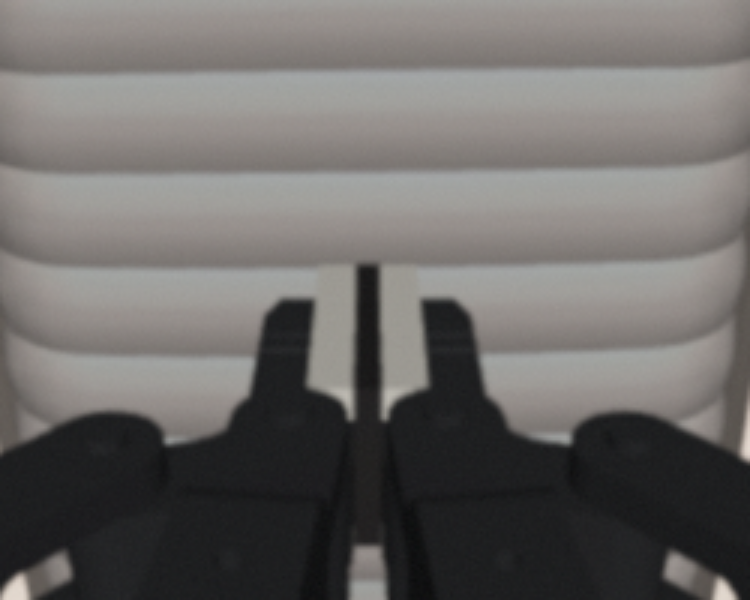

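```bash
python3 - <<'E'
from h import *
print(manip.grip_point_offset, [a for a in dir(manip) if a[0]!='_'])
E
```

```text
0.0187 ['MotionError', 'close_job', 'get_state', 'grip_point_offset']
```

Call:
{"api": "drive_tool", "payload": {
  "targets": [
    [0,[0,0,-0.001],[0,0,0]],
    [0,[0,0,-0.0005],[0,0,0]]
  ]
}}

```text
time_s: 7.38
tcp_pos: [0.515, 0.11, 0.0435]
tool_rot: [2.238, 2.197, 0.009]
contact_force: [-0.2, -0.5, 0.4]
finger_gap: 0.0003
```

Call:
{"api": "drive_tool", "payload": {
  "targets": [
    [0,[0,0,-0.001],[0,0,0]],
    [0,[0,0,-0.0005],[0,0,0]]
  ]
}}

```text
time_s: 7.62
tcp_pos: [0.5149, 0.11, 0.0419]
tool_rot: [2.238, 2.197, 0.009]
contact_force: [0.5, -0.4, 0.1]
finger_gap: -0.0001
```

Call:
{"api": "drive_tool", "payload": {
  "targets": [
    [0,[0,0,-0.001],[0,0,0]],
    [0,[0,0,-0.0005],[0,0,0]]
  ]
}}

```text
time_s: 7.88
tcp_pos: [0.5149, 0.11, 0.0403]
tool_rot: [2.238, 2.197, 0.009]
contact_force: [1.0, 0.2, -0.9]
finger_gap: -0.0002
```

Call:
{"api": "drive_tool", "payload": {
  "targets": [
    [0,[0,0,-0.001],[0,0,0]],
    [0,[0,0,-0.0005],[0,0,0]]
  ]
}}

```text
time_s: 8.12
tcp_pos: [0.515, 0.11, 0.0387]
tool_rot: [2.238, 2.197, 0.009]
contact_force: [0.8, -0.3, 0.6]
finger_gap: -0.0001
```

Call:
{"api": "drive_tool", "payload": {
  "targets": [
    [0,[0,0,-0.001],[0,0,0]],
    [0,[0,0,-0.0005],[0,0,0]]
  ]
}}

```text
time_s: 8.38
tcp_pos: [0.515, 0.11, 0.0371]
tool_rot: [2.238, 2.197, 0.009]
contact_force: [0.4, 0.0, 0.3]
finger_gap: 0.0002
```

```bash
python3 - <<'E'
from h import *
c=cam('side'); f=c['frame']
t=manip.get_state()['tcp_pos']
im=cv2.resize(f[180:260,240:340],None,fx=7,fy=7,interpolation=cv2.INTER_CUBIC); cv2.imwrite('pics/s5.png',im[:,:,::-1])
c=cam('wrist','w5.png'); f=c['frame']; im=cv2.resize(f[200:400,200:450],None,fx=3,fy=3); cv2.imwrite('pics/w5c.png',im[:,:,::-1])
E
```

```text
(no output)
```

View pics/s5.png

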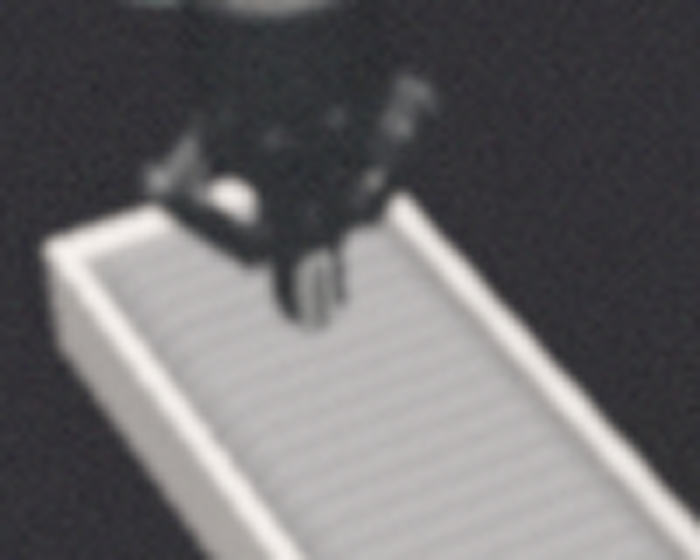

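View pics/w5c.png

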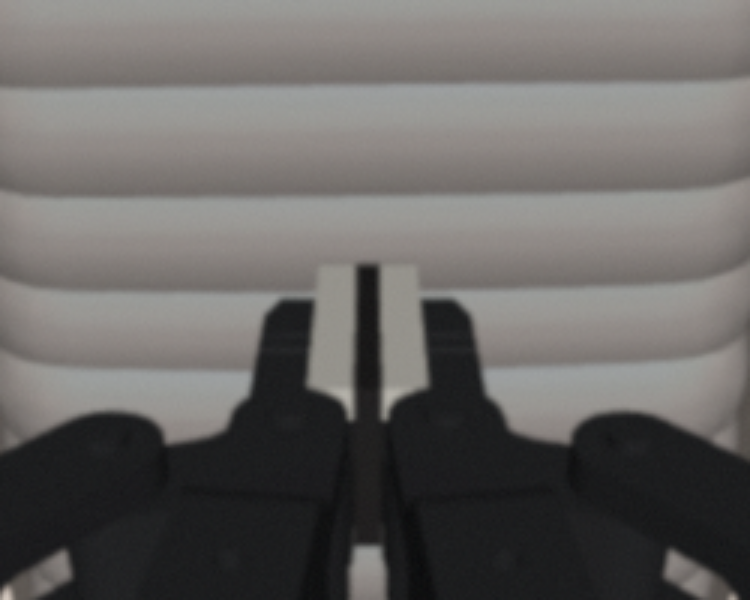

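```bash
cat >> h.py <<'E'
def pf(c,p):
    K=np.array(c['camera_matrix']);Rm=rot(c['orientation']);e=np.array(c['eye'])
    q=(np.array(p)-e)@Rm; th=np.arctan2(np.hypot(q[0],q[1]),q[2]); r=np.hypot(q[0],q[1])
    return K[0,0]*th*q[0]/r+K[0,2],K[1,1]*th*q[1]/r+K[1,2]
E
python3 - <<'E'
from h import *
c=imaging.camera('wrist');f=c['frame']
for k in range(15,151,15): print(k,np.round(pf(c,[.5145,.0415+k/1000,.0585]),1))
for x in (270,240,380): 
    col=f[:,x-6:x+7].mean((1,2)); d=np.gradient(cv2.GaussianBlur(col[:,None],(1,5),0)[:,0])
    print(x,[ (i,round(d[i],1)) for i in range(100,345) if abs(d[i])>2 and abs(d[i])>=abs(d[i-3:i+4]).max()])
s=manip.get_state(); print(s['tau'],s['joints'])
w=cv2.imread('pics/w5.png');cv2.imwrite('pics/w5b.png',w)
E
```

```text
15 [321.7 400.1]
30 [321.1 377. ]
45 [320.5 351.4]
60 [319.8 323.3]
75 [319.  292.5]
90 [318.3 259.2]
105 [317.4 223.7]
120 [316.6 186.4]
135 [315.8 148. ]
150 [315.  109.2]
270 [(138, np.float64(-2.1)), (153, np.float64(12.2)), (178, np.float64(-2.1)), (191, np.float64(11.3)), (215, np.float64(-2.1)), (228, np.float64(11.2)), (244, np.float64(-2.1)), (252, np.float64(-2.3)), (265, np.float64(11.5)), (277, np.float64(-2.0)), (285, np.float64(-2.3)), (297, np.float64(12.0)), (309, np.float64(-2.1)), (318, np.float64(-2.5)), (323, np.float64(10.5))]
240 [(139, np.float64(-2.1)), (154, np.float64(11.7)), (178, np.float64(-2.0)), (192, np.float64(12.1)), (207, np.float64(-2.0)), (216, np.float64(-2.1)), (229, np.float64(12.1)), (252, np.float64(-2.2)), (265, np.float64(11.8)), (278, np.float64(-2.1)), (285, np.float64(-2.4)), (297, np.float64(11.7)), (323, np.float64(10.3)), (337, np.float64(-30.3))]
380 [(152, np.float64(12.4)), (190, np.float64(11.6)), (214, np.float64(-2.1)), (227, np.float64(11.7)), (242, np.float64(-2.0)), (252, np.float64(-2.1)), (264, np.float64(11.9)), (276, np.float64(-2.1)), (287, np.float64(-2.4)), (296, np.float64(11.2)), (307, np.float64(-2.2)), (315, np.float64(-2.6)), (322, np.float64(10.1)), (338, np.float64(-2.0))]
[-1.97219756e-02 -6.57353997e+01 -4.99605238e+01 -5.57830106e-03
 -1.06617319e-01 -1.29896239e-04] [6.40608849e-02 1.69013062e-01 1.78023509e+00 1.41222227e-04
 1.18461170e+00 8.24232870e-02]
```

View pics/w5.png

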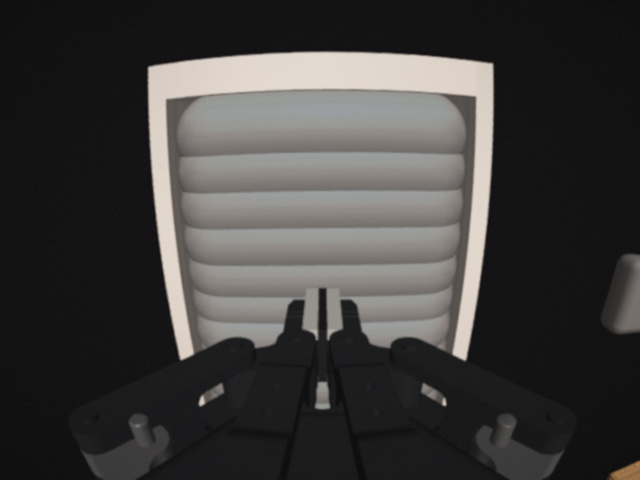

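Call:
{"api": "drive_tool", "payload": {
  "targets": [
    [0,[0,0,-0.001],[0,0,0]],
    [0,[0,0,-0.001],[0,0,0]]
  ]
}}

```text
time_s: 8.78
tcp_pos: [0.5151, 0.11, 0.0352]
tool_rot: [2.238, 2.197, 0.01]
contact_force: [-1.3, 0.8, 2.0]
finger_gap: -0.0002
```

```bash
python3 - <<'E'
from h import *
F=[]
for i in range(6):
    s=manip.get_state(); F.append(np.r_[s['contact_force'],s['moment']]); c=imaging.camera('wrist')
print(np.mean(F,0).round(2),np.std(F,0).round(2))
f=c['frame']
for k in range(15,151,15): print(k,np.round(pf(c,[.5145,.0415+k/1000,.0585]),1))
for x in (270,380): 
    col=f[:,x-6:x+7].mean((1,2)); d=np.gradient(cv2.GaussianBlur(col[:,None],(1,5),0)[:,0])
    print(x,[ (i,round(d[i],1)) for i in range(100,345) if abs(d[i])>5 and abs(d[i])>=abs(d[i-3:i+4]).max()])
cv2.imwrite('pics/w6.png',f[:,:,::-1])
im=cv2.resize(f[200:360,200:450],None,fx=3,fy=3); cv2.imwrite('pics/w6c.png',im[:,:,::-1])
E
```

```text
[-0.5   0.29  1.97 -0.01  0.07 -0.01] [0.67 0.44 0.35 0.03 0.03 0.01]
15 [321.7 402.5]
30 [321.1 379.3]
45 [320.4 353.7]
60 [319.7 325.4]
75 [319.  294.4]
90 [318.2 260.8]
105 [317.3 224.9]
120 [316.5 187.1]
135 [315.7 148.2]
150 [314.8 108.9]
270 [(153, np.float64(11.4)), (192, np.float64(11.9)), (230, np.float64(11.1)), (271, np.float64(13.2)), (297, np.float64(11.7)), (321, np.float64(9.0))]
380 [(152, np.float64(11.6)), (191, np.float64(12.1)), (229, np.float64(11.4)), (270, np.float64(12.6)), (296, np.float64(11.8)), (320, np.float64(8.5))]
```

View pics/w6c.png

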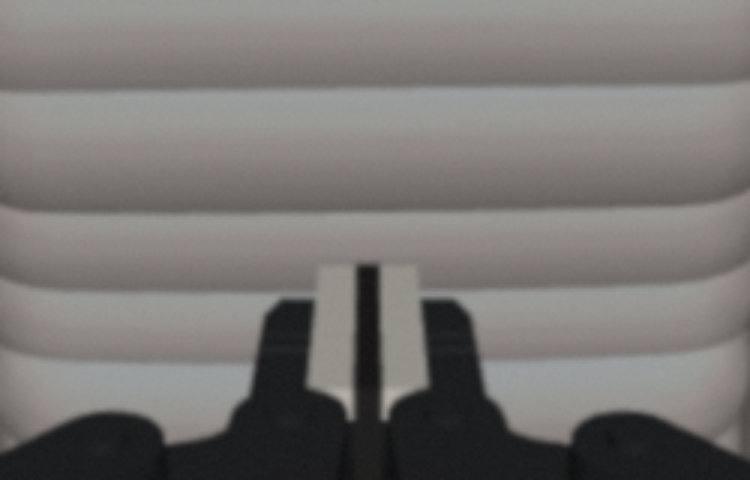

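Call:
{"api": "drive_tool", "payload": {
  "targets": [
    [0,[0,0,0.001],[0,0,0]],
    [0,[0,-0.005,0],[0,0,0]],
    [0,[0,0,0],[0,0,0]]
  ]
}}

```text
time_s: 9.45
tcp_pos: [0.5151, 0.1047, 0.0364]
tool_rot: [2.238, 2.197, 0.01]
contact_force: [-0.9, -2.4, 0.9]
finger_gap: -0.0003
```

Call:
{"api": "drive_tool", "payload": {
  "targets": [
    [0,[0,-0.006,0],[0,0,0]],
    [0,[0,0,0],[0,0,0]]
  ]
}}

```text
time_s: 9.7
tcp_pos: [0.5151, 0.0981, 0.0364]
tool_rot: [2.238, 2.197, 0.01]
contact_force: [-0.1, -0.3, 1.7]
finger_gap: 0.0004
```

Call:
{"api": "drive_tool", "payload": {
  "targets": [
    [0,[0,-0.006,0],[0,0,0]],
    [0,[0,0,0],[0,0,0]]
  ]
}}

```text
time_s: 9.95
tcp_pos: [0.5151, 0.0916, 0.0364]
tool_rot: [2.238, 2.197, 0.01]
contact_force: [-1.6, -0.9, 1.0]
finger_gap: -0.0001
```

Call:
{"api": "drive_tool", "payload": {
  "targets": [
    [0,[0,-0.006,0],[0,0,0]],
    [0,[0,0,0],[0,0,0]]
  ]
}}

```text
time_s: 10.2
tcp_pos: [0.5152, 0.0851, 0.0364]
tool_rot: [2.238, 2.197, 0.01]
contact_force: [-0.3, -0.7, 1.2]
finger_gap: 0.0004
```

Call:
{"api": "drive_tool", "payload": {
  "targets": [
    [0,[0,-0.006,0],[0,0,0]],
    [0,[0,0,0],[0,0,0]]
  ]
}}

```text
time_s: 10.45
tcp_pos: [0.5151, 0.0787, 0.0364]
tool_rot: [2.238, 2.197, 0.009]
contact_force: [-0.6, -0.6, 0.6]
finger_gap: -0.0001
```

Call:
{"api": "drive_tool", "payload": {
  "targets": [
    [0,[0,-0.006,0],[0,0,0]],
    [0,[0,0,0],[0,0,0]]
  ]
}}

```text
time_s: 10.7
tcp_pos: [0.5151, 0.0722, 0.0363]
tool_rot: [2.238, 2.197, 0.009]
contact_force: [-0.5, -1.8, 1.2]
finger_gap: 0.0001
```

Call:
{"api": "drive_tool", "payload": {
  "targets": [
    [0,[0,-0.006,0],[0,0,0]],
    [0,[0,0,0],[0,0,0]]
  ]
}}

```text
time_s: 10.95
tcp_pos: [0.5151, 0.0658, 0.0364]
tool_rot: [2.238, 2.197, 0.009]
contact_force: [0.1, -1.4, 1.8]
finger_gap: 0.0001
```

Call:
{"api": "drive_tool", "payload": {
  "targets": [
    [0,[0,-0.006,0],[0,0,0]],
    [0,[0,0,0],[0,0,0]]
  ]
}}

```text
time_s: 11.2
tcp_pos: [0.5152, 0.0594, 0.0366]
tool_rot: [2.238, 2.197, 0.01]
contact_force: [-0.6, -2.6, 3.1]
finger_gap: -0.0
```

Call:
{"api": "drive_tool", "payload": {
  "targets": [
    [0,[0,-0.006,0],[0,0,0]],
    [0,[0,0,0],[0,0,0]]
  ]
}}

```text
time_s: 11.45
tcp_pos: [0.5154, 0.053, 0.0368]
tool_rot: [2.238, 2.197, 0.01]
contact_force: [-0.9, -3.7, 2.6]
finger_gap: -0.0
```

Call:
{"api": "drive_tool", "payload": {
  "targets": [
    [0,[0,-0.006,0],[0,0,0]],
    [0,[0,0,0],[0,0,0]]
  ]
}}

```text
time_s: 11.7
tcp_pos: [0.5154, 0.0464, 0.0368]
tool_rot: [2.237, 2.197, 0.01]
contact_force: [-0.8, -2.2, 4.1]
finger_gap: -0.0002
```

Call:
{"api": "drive_tool", "payload": {
  "targets": [
    [0,[0,-0.006,0],[0,0,0]],
    [0,[0,0,0],[0,0,0]]
  ]
}}

```text
time_s: 11.95
tcp_pos: [0.5154, 0.0399, 0.0368]
tool_rot: [2.237, 2.196, 0.01]
contact_force: [-0.9, -3.2, 4.1]
finger_gap: -0.0
```

Call:
{"api": "drive_tool", "payload": {
  "targets": [
    [0,[0,-0.006,0],[0,0,0]],
    [0,[0,0,0],[0,0,0]]
  ]
}}

```text
time_s: 12.2
tcp_pos: [0.5154, 0.0334, 0.0368]
tool_rot: [2.237, 2.196, 0.01]
contact_force: [-0.0, -3.0, 3.3]
finger_gap: -0.0002
```

Call:
{"api": "drive_tool", "payload": {
  "targets": [
    [0,[0,-0.006,0],[0,0,0]],
    [0,[0,0,0],[0,0,0]]
  ]
}}

```text
time_s: 12.45
tcp_pos: [0.5154, 0.0269, 0.0367]
tool_rot: [2.237, 2.196, 0.009]
contact_force: [0.8, -1.5, 2.1]
finger_gap: 0.0001
```

Call:
{"api": "drive_tool", "payload": {
  "targets": [
    [0,[0,-0.006,0],[0,0,0]],
    [0,[0,0,0],[0,0,0]]
  ]
}}

```text
time_s: 12.7
tcp_pos: [0.5153, 0.0204, 0.0365]
tool_rot: [2.237, 2.197, 0.009]
contact_force: [-0.8, -1.0, 1.7]
finger_gap: 0.0002
```

Call:
{"api": "drive_tool", "payload": {
  "targets": [
    [0,[0,-0.006,0],[0,0,0]],
    [0,[0,0,0],[0,0,0]]
  ]
}}

```text
time_s: 12.95
tcp_pos: [0.5151, 0.014, 0.0364]
tool_rot: [2.238, 2.197, 0.009]
contact_force: [-0.6, -0.8, -0.5]
finger_gap: 0.0004
```

Call:
{"api": "drive_tool", "payload": {
  "targets": [
    [0,[0,-0.006,0],[0,0,0]],
    [0,[0,0,0],[0,0,0]]
  ]
}}

```text
time_s: 13.2
tcp_pos: [0.5152, 0.0075, 0.0364]
tool_rot: [2.238, 2.197, 0.009]
contact_force: [0.3, -0.3, 1.5]
finger_gap: -0.0001
```

Call:
{"api": "drive_tool", "payload": {
  "targets": [
    [0,[0,0.004,-0.0006],[0,0,0]],
    [0,[0,0,0],[0,0,0]]
  ]
}}

```text
time_s: 13.45
tcp_pos: [0.5152, 0.0118, 0.0358]
tool_rot: [2.238, 2.196, 0.009]
contact_force: [-0.0, 1.1, 1.4]
finger_gap: -0.0002
```

Call:
{"api": "drive_tool", "payload": {
  "targets": [
    [0,[0,0.004,0],[0,0,0]],
    [0,[0,0,0],[0,0,0]]
  ]
}}

```text
time_s: 13.7
tcp_pos: [0.5152, 0.0163, 0.0358]
tool_rot: [2.237, 2.197, 0.009]
contact_force: [0.0, 0.3, 1.7]
finger_gap: 0.0001
```

Call:
{"api": "drive_tool", "payload": {
  "targets": [
    [0,[0,0.004,0],[0,0,0]],
    [0,[0,0,0],[0,0,0]]
  ]
}}

```text
time_s: 13.95
tcp_pos: [0.5152, 0.0207, 0.0358]
tool_rot: [2.237, 2.197, 0.009]
contact_force: [0.6, 1.2, 1.6]
finger_gap: -0.0
```

Call:
{"api": "drive_tool", "payload": {
  "targets": [
    [0,[0,0.004,0],[0,0,0]],
    [0,[0,0,0],[0,0,0]]
  ]
}}

```text
time_s: 14.2
tcp_pos: [0.5153, 0.0247, 0.036]
tool_rot: [2.237, 2.197, 0.009]
contact_force: [-1.2, -0.0, 4.4]
finger_gap: 0.0001
```

Call:
{"api": "drive_tool", "payload": {
  "targets": [
    [0,[0,0.004,0],[0,0,0]],
    [0,[0,0,0],[0,0,0]]
  ]
}}

```text
time_s: 14.45
tcp_pos: [0.5156, 0.0288, 0.0364]
tool_rot: [2.236, 2.196, 0.009]
contact_force: [-1.4, 0.4, 5.0]
finger_gap: -0.0002
```

Call:
{"api": "drive_tool", "payload": {
  "targets": [
    [0,[0,0.004,0],[0,0,0]],
    [0,[0,0,0],[0,0,0]]
  ]
}}

```text
time_s: 14.7
tcp_pos: [0.5158, 0.0332, 0.0366]
tool_rot: [2.236, 2.196, 0.009]
contact_force: [-0.4, 0.2, 4.6]
finger_gap: 0.0
```

Call:
{"api": "drive_tool", "payload": {
  "targets": [
    [0,[0,0.004,0],[0,0,0]],
    [0,[0,0,0],[0,0,0]]
  ]
}}

```text
time_s: 14.95
tcp_pos: [0.5158, 0.0376, 0.0367]
tool_rot: [2.236, 2.196, 0.01]
contact_force: [0.1, 1.4, 3.8]
finger_gap: 0.0002
```

Call:
{"api": "drive_tool", "payload": {
  "targets": [
    [0,[0,0.004,0],[0,0,0]],
    [0,[0,0,0],[0,0,0]]
  ]
}}

```text
time_s: 15.2
tcp_pos: [0.5158, 0.042, 0.0367]
tool_rot: [2.236, 2.196, 0.01]
contact_force: [-0.4, 1.7, 3.8]
finger_gap: 0.0002
```

Call:
{"api": "drive_tool", "payload": {
  "targets": [
    [0,[0,0.004,0],[0,0,0]],
    [0,[0,0,0],[0,0,0]]
  ]
}}

```text
time_s: 15.45
tcp_pos: [0.5158, 0.0464, 0.0366]
tool_rot: [2.237, 2.196, 0.01]
contact_force: [-0.2, 0.6, 3.7]
finger_gap: 0.0
```

Call:
{"api": "drive_tool", "payload": {
  "targets": [
    [0,[0,0.004,0],[0,0,0]],
    [0,[0,0,0],[0,0,0]]
  ]
}}

```text
time_s: 15.7
tcp_pos: [0.5158, 0.0507, 0.0366]
tool_rot: [2.237, 2.196, 0.01]
contact_force: [0.6, 1.2, 4.0]
finger_gap: 0.0002
```

Call:
{"api": "drive_tool", "payload": {
  "targets": [
    [0,[0,0.004,0],[0,0,0]],
    [0,[0,0,0],[0,0,0]]
  ]
}}

```text
time_s: 15.95
tcp_pos: [0.5158, 0.055, 0.0366]
tool_rot: [2.237, 2.196, 0.01]
contact_force: [-0.1, 2.7, 3.9]
finger_gap: -0.0003
```

Call:
{"api": "drive_tool", "payload": {
  "targets": [
    [0,[0,0.004,0],[0,0,0]],
    [0,[0,0,0],[0,0,0]]
  ]
}}

```text
time_s: 16.2
tcp_pos: [0.5158, 0.0594, 0.0366]
tool_rot: [2.237, 2.196, 0.01]
contact_force: [0.2, 1.0, 3.4]
finger_gap: -0.0003
```

Call:
{"api": "drive_tool", "payload": {
  "targets": [
    [0,[0,0.004,0],[0,0,0]],
    [0,[0,0,0],[0,0,0]]
  ]
}}

```text
time_s: 16.45
tcp_pos: [0.5155, 0.0638, 0.0363]
tool_rot: [2.237, 2.196, 0.01]
contact_force: [1.1, 0.9, 0.8]
finger_gap: 0.0002
```

Call:
{"api": "drive_tool", "payload": {
  "targets": [
    [0,[0,0.005,0],[0,0,0]],
    [0,[0,0.005,0],[0,0,0]],
    [0,[0,0,0],[0,0,0]]
  ]
}}

```text
time_s: 16.82
tcp_pos: [0.5153, 0.0747, 0.0361]
tool_rot: [2.238, 2.197, 0.01]
contact_force: [-0.2, 1.0, 0.9]
finger_gap: -0.0002
```

Call:
{"api": "drive_tool", "payload": {
  "targets": [
    [0,[0,-0.006,-0.0004],[0,0,0]],
    [0,[0,0,0],[0,0,0]]
  ]
}}

```text
time_s: 17.08
tcp_pos: [0.5153, 0.0684, 0.0357]
tool_rot: [2.237, 2.197, 0.01]
contact_force: [1.2, -1.9, 1.3]
finger_gap: -0.0001
```

Call:
{"api": "drive_tool", "payload": {
  "targets": [
    [0,[0,-0.0025,0],[0,0,0]],
    [0,[0,0,0],[0,0,0]]
  ]
}}

```text
time_s: 17.32
tcp_pos: [0.5153, 0.0654, 0.0357]
tool_rot: [2.238, 2.197, 0.01]
contact_force: [0.2, 0.1, 1.2]
finger_gap: -0.0003
```

Call:
{"api": "drive_tool", "payload": {
  "targets": [
    [0,[0,-0.0025,0],[0,0,0]],
    [0,[0,0,0],[0,0,0]]
  ]
}}

```text
time_s: 17.58
tcp_pos: [0.5154, 0.063, 0.0359]
tool_rot: [2.238, 2.197, 0.011]
contact_force: [-0.1, 0.6, 3.2]
finger_gap: 0.0001
```

Call:
{"api": "drive_tool", "payload": {
  "targets": [
    [0,[0,-0.0025,0],[0,0,0]],
    [0,[0,0,0],[0,0,0]]
  ]
}}

```text
time_s: 17.82
tcp_pos: [0.5156, 0.0607, 0.0362]
tool_rot: [2.238, 2.197, 0.012]
contact_force: [-1.3, 1.1, 5.0]
finger_gap: 0.0002
```

Call:
{"api": "drive_tool", "payload": {
  "targets": [
    [0,[0,-0.0025,0],[0,0,0]],
    [0,[0,0,0],[0,0,0]]
  ]
}}

```text
time_s: 18.08
tcp_pos: [0.5157, 0.0581, 0.0364]
tool_rot: [2.237, 2.197, 0.013]
contact_force: [-1.4, 1.0, 5.2]
finger_gap: 0.0002
```

Call:
{"api": "drive_tool", "payload": {
  "targets": [
    [0,[0,-0.0025,0],[0,0,0]],
    [0,[0,0,0],[0,0,0]]
  ]
}}

```text
time_s: 18.32
tcp_pos: [0.5159, 0.0553, 0.0366]
tool_rot: [2.237, 2.197, 0.013]
contact_force: [-0.6, 1.5, 5.1]
finger_gap: -0.0002
```

Call:
{"api": "drive_tool", "payload": {
  "targets": [
    [0,[0,-0.02,0.008],[0,0,0]],
    [0,[0,-0.02,0],[0,0,0]],
    [0,[0,0,-0.006],[0,0,0]],
    [0,[0,0,-0.001],[0,0,0]],
    [0,[0,0,0],[0,0,0]]
  ]
}}

```text
time_s: 18.95
tcp_pos: [0.515, 0.0142, 0.0361]
tool_rot: [2.237, 2.198, 0.009]
contact_force: [0.4, -0.6, 1.8]
finger_gap: -0.0
```

Call:
{"api": "drive_tool", "payload": {
  "targets": [
    [0,[0,0.003,-0.0004],[0,0,0]],
    [0,[0,0,0],[0,0,0]]
  ]
}}

```text
time_s: 19.2
tcp_pos: [0.515, 0.0179, 0.0357]
tool_rot: [2.236, 2.199, 0.009]
contact_force: [0.1, -0.9, 1.9]
finger_gap: -0.0002
```

Call:
{"api": "drive_tool", "payload": {
  "targets": [
    [0,[0,0.0025,0],[0,0,0]],
    [0,[0,0,0],[0,0,0]]
  ]
}}

```text
time_s: 19.45
tcp_pos: [0.515, 0.0209, 0.0359]
tool_rot: [2.236, 2.199, 0.009]
contact_force: [-0.4, 0.2, 1.9]
finger_gap: -0.0001
```

Call:
{"api": "drive_tool", "payload": {
  "targets": [
    [0,[0,0.0025,0],[0,0,0]],
    [0,[0,0,0],[0,0,0]]
  ]
}}

```text
time_s: 19.7
tcp_pos: [0.5151, 0.0235, 0.036]
tool_rot: [2.235, 2.199, 0.009]
contact_force: [-0.4, -0.2, 2.7]
finger_gap: -0.0002
```

Call:
{"api": "drive_tool", "payload": {
  "targets": [
    [0,[0,0.0025,0],[0,0,0]],
    [0,[0,0,0],[0,0,0]]
  ]
}}

```text
time_s: 19.95
tcp_pos: [0.5153, 0.0259, 0.0363]
tool_rot: [2.235, 2.198, 0.009]
contact_force: [-0.3, -0.7, 4.3]
finger_gap: -0.0001
```

Call:
{"api": "drive_tool", "payload": {
  "targets": [
    [0,[0,0.0025,0],[0,0,0]],
    [0,[0,0,0],[0,0,0]]
  ]
}}

```text
time_s: 20.2
tcp_pos: [0.5155, 0.0285, 0.0365]
tool_rot: [2.235, 2.198, 0.01]
contact_force: [-0.5, -1.3, 4.1]
finger_gap: -0.0002
```

Call:
{"api": "drive_tool", "payload": {
  "targets": [
    [0,[0,0.0025,0],[0,0,0]],
    [0,[0,0,0],[0,0,0]]
  ]
}}

```text
time_s: 20.45
tcp_pos: [0.5156, 0.0312, 0.0365]
tool_rot: [2.235, 2.198, 0.01]
contact_force: [-0.1, -0.6, 4.2]
finger_gap: 0.0003
```

Call:
{"api": "drive_tool", "payload": {
  "targets": [
    [0,[0,0,0.055],[0,0,0]],
    [0,[0,0,0.055],[0,0,0]],
    [0.085,[-0.006,-0.051,0.03],[0,0,0.164]],
    [0.085,[-0.006,-0.051,0.03],[0,0,0.164]],
    [0.085,[-0.006,-0.051,0],[0,0,0.164]],
    [0.085,[-0.006,-0.051,0],[0,0,0.164]],
    [0.085,[-0.006,-0.051,0],[0,0,0.164]],
    [0.085,[-0.006,-0.051,0],[0,0,0.164]],
    [0.085,[-0.006,-0.051,0],[0,0,0.164]],
    [0.085,[-0.006,-0.051,0],[0,0,0.164]]
  ]
}}

```text
time_s: 21.7
tcp_pos: [0.4638, -0.3782, 0.2077]
tool_rot: [-0.38, -3.118, -0.014]
contact_force: [0.9, 0.6, 0.6]
finger_gap: 0.0851
```

```bash
python3 - <<'E'
from h import *
s=manip.get_state(); Rm=rot(s['tool_rot']);print(s['tcp_pos'],s['finger_gap'],Rm[:,1],Rm[:,2],s['joints'],s['contact_force'])
cam('wrist','w7.png');
E
```

```text
[ 0.46376969 -0.37822409  0.20768209] 0.08508403052242942 [0.24038516 0.97063798 0.00876868] [ 3.00309517e-04  8.95919470e-03 -9.99959821e-01] [-0.81652012  0.20392902  1.37875143  0.00635391  1.56523601 -2.14460788] [0.8627888  0.6174269  0.62406581]
```

View pics/w7.png

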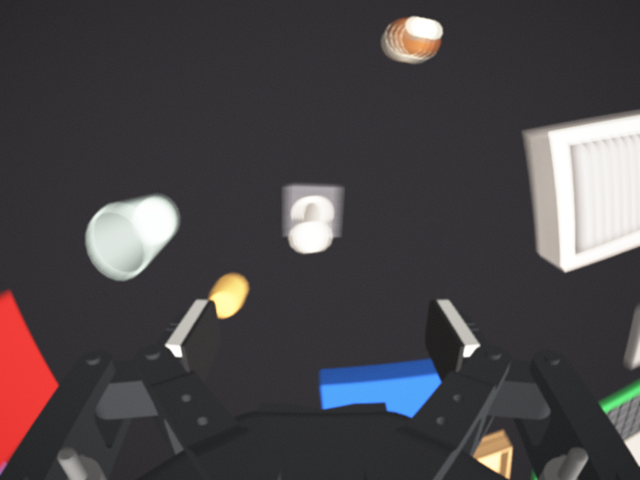

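```bash
python3 - <<'E'
from h import *
c=cam('wrist','w8.png'); f=c['frame']; s=manip.get_state(); t=s['tcp_pos']; print(t,c['eye'],s['qvel'].round(3))
im=cv2.resize(f[160:280,250:380],None,fx=5,fy=5,interpolation=cv2.INTER_CUBIC); cv2.imwrite('pics/w8c.png',im[:,:,::-1])
print(pf(c,[*t[:2],.11]),pf(c,t))
for uv in ((311,238),): print(toplane(c,[uv],.11,True))
E
```

```text
[ 0.46290224 -0.38068503  0.20661718] [ 0.39278125 -0.36813999  0.37195056] [ 0.06  -0.046  0.048  0.022  0.008  0.234]
(np.float64(324.7740896174477), np.float64(231.73512828861473)) (np.float64(327.62109126440293), np.float64(284.17245495215553))
[[ 0.46519844 -0.39160344  0.11      ]]
```

View pics/w8c.png

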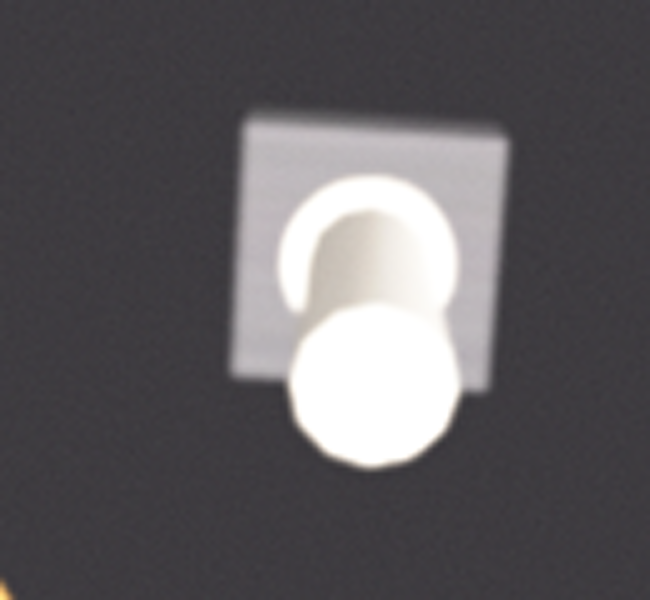

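Call:
{"api": "drive_tool", "payload": {
  "targets": [
    [0.085,[0,0,0],[0,0,0]],
    [0.085,[0,0,0],[0,0,0]]
  ]
}}

```text
time_s: 22.05
tcp_pos: [0.463, -0.3798, 0.2058]
tool_rot: [-0.387, -3.115, -0.016]
contact_force: [-0.1, 0.4, 0.4]
finger_gap: 0.085
```

```bash
cat > m.py <<'E'
from h import *
c=cam('wrist','w9.png'); f=c['frame']; s=manip.get_state(); t=s['tcp_pos']; Rm=rot(s['tool_rot']);print(t,Rm[:,1],Rm[:,2],s['qvel'].round(3))
m=(f.min(2)>225).astype(np.uint8); m[:, :280]=0;m[:,380:]=0; m[:150]=0; m[300:]=0
cs,_=cv2.findContours(m,0,2); k=max(cs,key=cv2.contourArea); 
im=cv2.resize(f[160:280,250:380],None,fx=5,fy=5,interpolation=cv2.INTER_CUBIC); cv2.imwrite('pics/w9c.png',im[:,:,::-1])
print('tcp',pf(c,[*t[:2],.11]),'box',cv2.boundingRect(k))
E
python3 m.py
```

```text
[ 0.46306239 -0.3796342   0.20585171] [0.24419497 0.96967447 0.010012  ] [-0.00155036  0.01071494 -0.99994139] [ 0.003 -0.004 -0.001  0.001  0.002 -0.006]
tcp (np.float64(320.73604903343113), np.float64(232.5602836547064)) box (301, 196, 36, 58)
```

View pics/w9c.png

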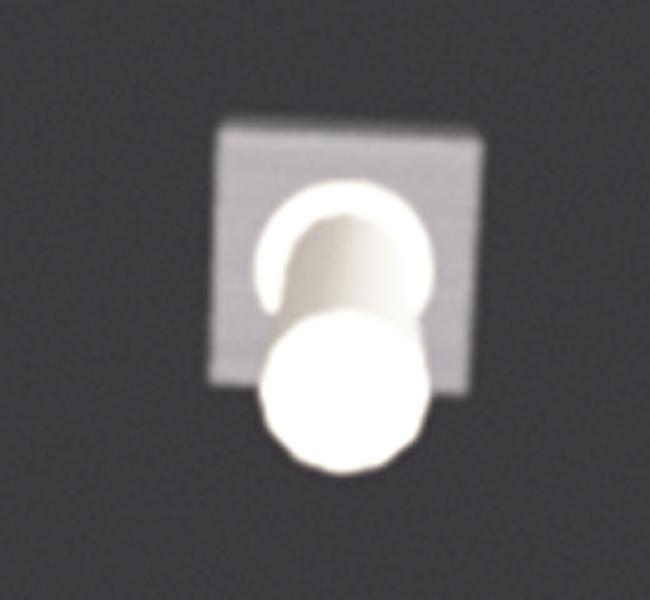

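Call:
{"api": "drive_tool", "payload": {
  "targets": [
    [0.085,[0.0015,-0.0013,-0.03],[-0.0107,-0.0016,0]],
    [0.085,[0,0,-0.04],[0,0,0]],
    [0.085,[0,0,-0.04],[0,0,0]],
    [0.085,[0,0,-0.02],[0,0,0]],
    [0.085,[0,0,0],[0,0,0]],
    [0.085,[0,0,0],[0,0,0]]
  ]
}}

```text
time_s: 22.85
tcp_pos: [0.4671, -0.3761, 0.0755]
tool_rot: [0.382, 3.114, -0.004]
contact_force: [-1.1, 0.1, 1.1]
finger_gap: 0.0853
```

```bash
python3 m.py; python3 - <<'E'
from h import *
c=cam('side'); f=c['frame']
im=cv2.resize(f[270:410,300:440],None,fx=5,fy=5,interpolation=cv2.INTER_CUBIC); cv2.imwrite('pics/s9.png',im[:,:,::-1])
E
```

```text
[ 0.46705687 -0.37620243  0.07552454] [ 0.24138748  0.97042655 -0.00209586] [ 0.00405985 -0.00316957 -0.99998674] [-0.005 -0.002 -0.001 -0.    -0.003 -0.002]
tcp (np.float64(321.3080266581594), np.float64(319.4736081303296)) box (285, 227, 55, 73)
```

View pics/s9.png

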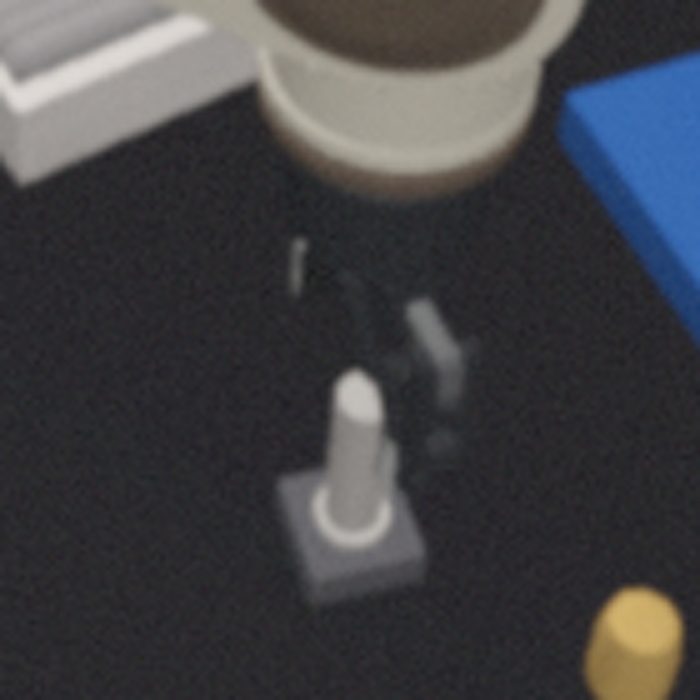

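View pics/w9.png

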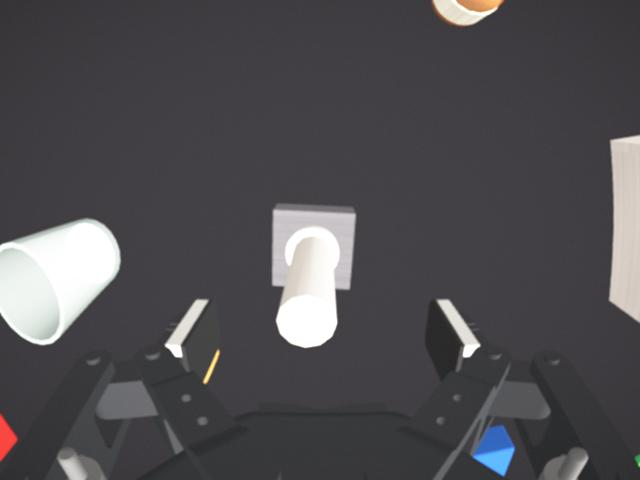

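Call:
{"api": "drive_tool", "payload": {
  "targets": [
    [0.085,[-0.0028,-0.0052,-0.01],[0.003,0.004,0]],
    [0.085,[0,0,-0.008],[0,0,0]],
    [0.085,[0,0,-0.008],[0,0,0]],
    [0.085,[0,0,0],[0,0,0]]
  ]
}}

```text
time_s: 23.45
tcp_pos: [0.4641, -0.3823, 0.0486]
tool_rot: [0.383, 3.117, -0.001]
contact_force: [-0.9, -1.1, 1.0]
finger_gap: 0.0846
```

```bash
python3 m.py; python3 - <<'E'
from h import *
c=cam('side'); f=c['frame']
im=cv2.resize(f[270:410,300:440],None,fx=5,fy=5,interpolation=cv2.INTER_CUBIC); cv2.imwrite('pics/s10.png',im[:,:,::-1])
E
```

```text
[ 0.46428613 -0.38250186  0.04903607] [ 0.24192042  0.97029541 -0.00115005] [ 0.00113287 -0.00146771 -0.99999828] [ 0.002 -0.008 -0.008 -0.     0.007 -0.001]
tcp (np.float64(321.0971024230065), np.float64(357.9239672284016)) box (293, 243, 61, 57)
```

View pics/s10.png

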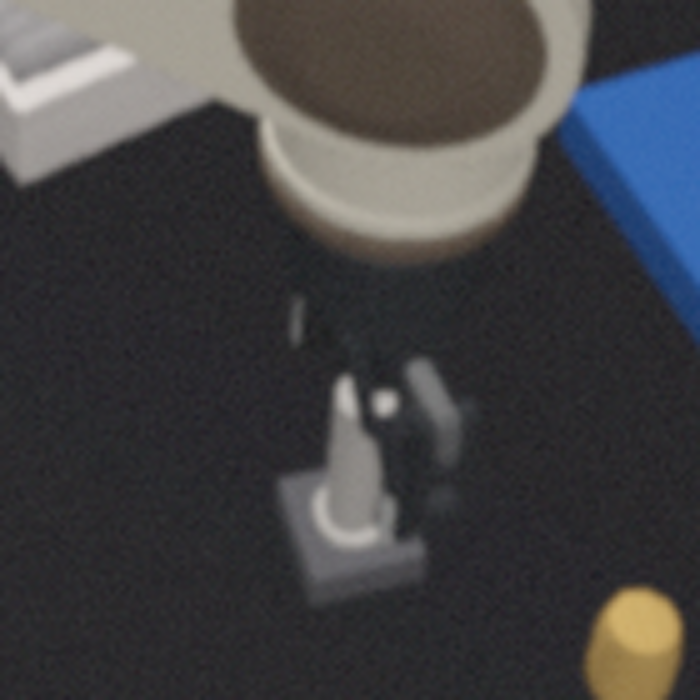

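View pics/w9.png

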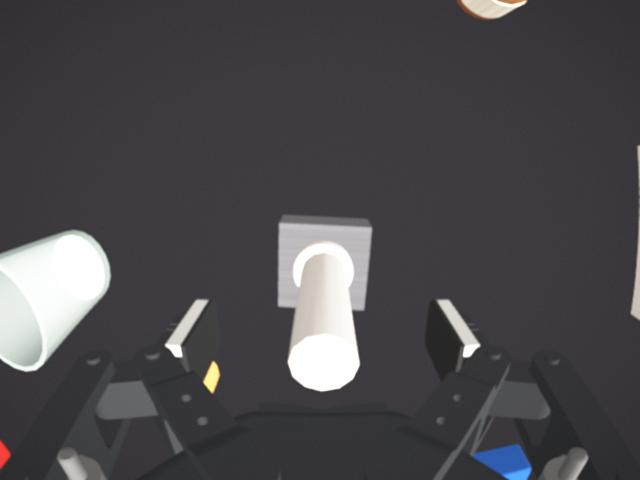

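Call:
{"api": "drive_tool", "payload": {
  "targets": [
    [0.02,[0,0.001,0],[0,0,0]],
    [0,[0,0,0],[0,0,0]],
    [0,[0,0,0],[0,0,0]],
    [0,[0,0,0],[0,0,0]],
    [0,[0,0,0],[0,0,0]],
    [0,[0,0,0],[0,0,0]]
  ]
}}

```text
time_s: 24.3
tcp_pos: [0.4647, -0.3818, 0.0503]
tool_rot: [0.382, 3.116, -0.004]
contact_force: [-0.3, -0.7, -0.2]
finger_gap: 0.0229
```

```bash
python3 m.py; python3 - <<'E'
from h import *
c=cam('side'); f=c['frame']; print(manip.get_state()['contact_force'],manip.get_state()['finger_gap'])
im=cv2.resize(f[270:410,300:440],None,fx=5,fy=5,interpolation=cv2.INTER_CUBIC); cv2.imwrite('pics/s11.png',im[:,:,::-1])
E
```

```text
[ 0.46467734 -0.38186181  0.05030199] [ 0.24181831  0.97031888 -0.00227665] [ 0.00226835 -0.00291158 -0.99999319] [ 0.     0.001  0.     0.001  0.    -0.   ]
tcp (np.float64(321.13959182654753), np.float64(354.76392253492395)) box (292, 241, 61, 59)
[ 0.65618823 -0.4374127   0.29116416] 0.0225115754065103
```

View pics/s11.png

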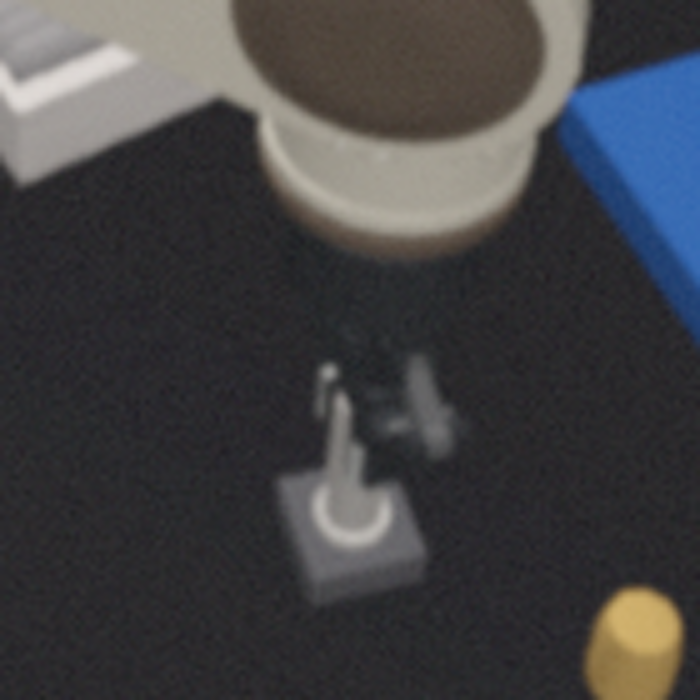

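View pics/w9.png

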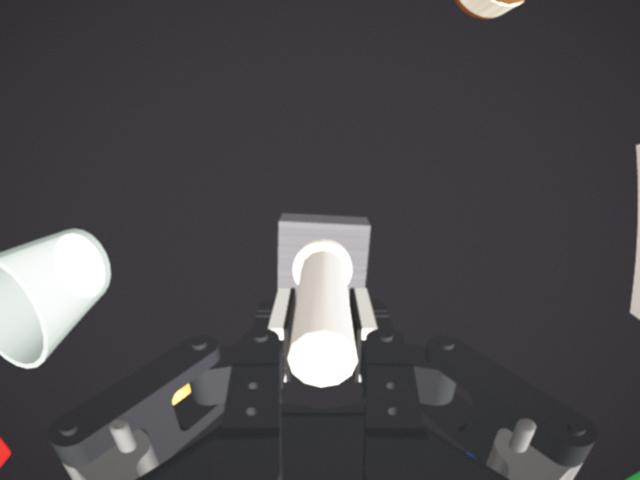

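Call:
{"api": "drive_tool", "payload": {
  "targets": [
    [0,[0,0,0.01],[0,0,0]],
    [0,[0,0,0.02],[0,0,0]],
    [0,[0,0,0.02],[0,0,0]],
    [0,[0,0,0.01],[0,0,0]],
    [0,[0,0,0],[0,0,0]],
    [0,[0,0,0],[0,0,0]]
  ]
}}

```text
time_s: 25.15
tcp_pos: [0.4633, -0.38, 0.1101]
tool_rot: [-0.382, -3.116, -0.003]
contact_force: [0.4, -0.2, -8.2]
finger_gap: 0.0225
```

```bash
python3 m.py; python3 - <<'E'
from h import *
c=cam('side'); f=c['frame']; s=manip.get_state();print(s['contact_force'],s['moment'],s['finger_gap'],s['joints'])
im=cv2.resize(f[240:410,300:440],None,fx=4,fy=4,interpolation=cv2.INTER_CUBIC); cv2.imwrite('pics/s12.png',im[:,:,::-1])
E
```

```text
[ 0.4632378  -0.37993248  0.11005851] [0.24156947 0.97038243 0.00146353] [-0.00203527  0.00201486 -0.9999959 ] [ 0.001  0.    -0.002 -0.001  0.002 -0.002]
tcp (np.float64(321.72736521903875), np.float64(284.5180103821604)) box (292, 241, 61, 59)
[-1.33090374 -0.00713496 -7.10504095] [ 0.03142478  0.02520553 -0.02142243] 0.022815176905178612 [-8.15416868e-01  2.53563166e-01  1.51796214e+00 -9.98557576e-05
  1.37296302e+00 -2.14218213e+00]
```

View pics/s12.png

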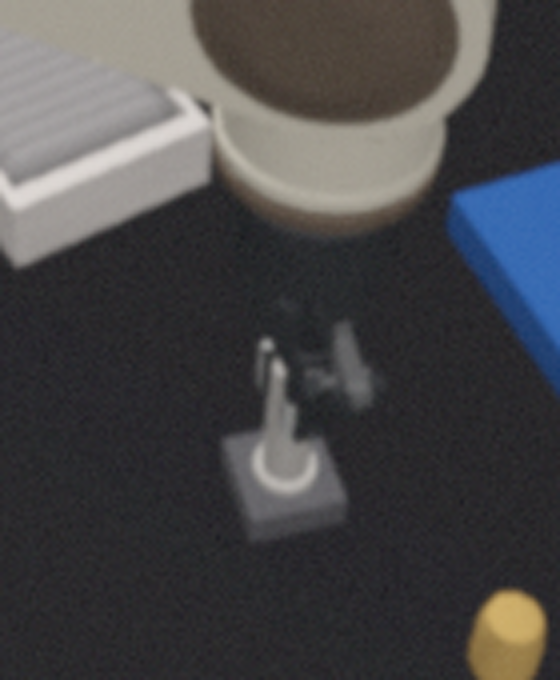

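View pics/w9.png

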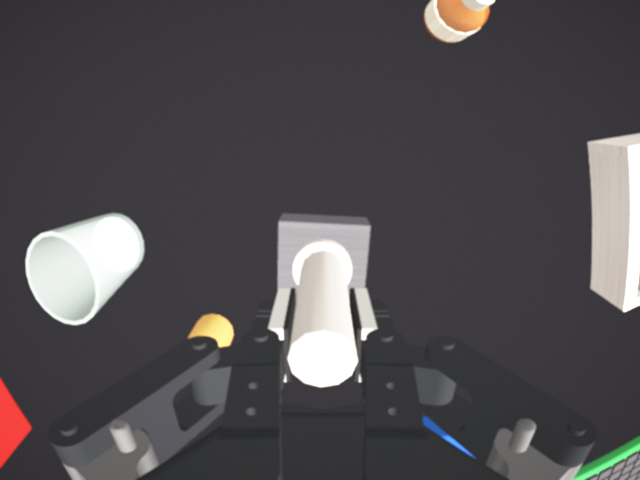

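Call:
{"api": "drive_tool", "payload": {
  "targets": [
    [0,[0,0,0.025],[0,0,0]],
    [0,[0,0.01,0.035],[0,0,0.02]],
    [0,[0.005,0.03,0.02],[0,0,0.03]],
    [0,[0.006,0.045,0],[0,0,0.03]],
    [0,[0.006,0.045,0],[0,0,0.03]],
    [0,[0.006,0.045,0],[0,0,0.03]],
    [0,[0.006,0.045,0],[0,0,0.03]],
    [0,[0.006,0.045,0],[0,0,0.03]],
    [0,[0.006,0.045,0],[0,0,0.03]],
    [0,[0.006,0.045,0],[0,0,0.03]]
  ]
}}

```text
time_s: 26.5
tcp_pos: [0.5082, -0.0158, 0.1868]
tool_rot: [0.029, -3.133, -0.007]
contact_force: [2.3, -0.3, -7.4]
finger_gap: 0.0225
```

Call:
{"api": "drive_tool", "payload": {
  "targets": [
    [0,[0.002,0.03,0],[0,0,0]],
    [0,[0.002,0.015,0],[0,0,0]],
    [0,[0,0,0],[0,0,0]],
    [0,[0,0,0],[0,0,0]]
  ]
}}

```text
time_s: 27.0
tcp_pos: [0.5119, 0.0325, 0.1855]
tool_rot: [0.036, -3.131, -0.007]
contact_force: [0.6, -0.5, -8.7]
finger_gap: 0.0224
```

```bash
python3 - <<'E'
from h import *
s=manip.get_state(); Rm=rot(s['tool_rot']); print(s['tcp_pos'],Rm[:,1],Rm[:,2],s['qvel'].round(3),s['finger_gap'],s['contact_force'])
E
```

```text
[0.51187879 0.03245427 0.18548133] [-0.02266134  0.99973117  0.00490468] [-0.01047372  0.00466827 -0.99993425] [ 0.001  0.001 -0.     0.001 -0.003 -0.001] 0.022415478368980224 [ 0.59634713 -0.54449543 -8.72047367]
```

Call:
{"api": "drive_tool", "payload": {
  "targets": [
    [0,[0.0026,0.0105,-0.02],[-0.007,-0.0135,0]],
    [0,[0,0,-0.025],[0,0,0]],
    [0,[0,0,-0.015],[0,0,0]],
    [0,[0,0,0],[0,0,0]],
    [0,[0,0,0],[0,0,0]]
  ]
}}

```text
time_s: 27.62
tcp_pos: [0.5153, 0.0392, 0.1249]
tool_rot: [-0.028, 3.137, -0.006]
contact_force: [0.3, -1.1, -7.8]
finger_gap: 0.0225
```

```bash
cat > st.py <<'E'
from h import *
s=manip.get_state(); Rm=rot(s['tool_rot']); print(s['tcp_pos'].round(4),Rm[:,1].round(4),Rm[:,2].round(4),s['qvel'].round(3),round(s['finger_gap'],4),s['contact_force'].round(1),s['moment'].round(2))
E
python3 st.py; python3 - <<'E'
from h import *
c=cam('wrist','w13.png')
c=cam('side'); f=c['frame']
im=cv2.resize(f[140:310,230:370],None,fx=4,fy=4,interpolation=cv2.INTER_CUBIC); cv2.imwrite('pics/s13.png',im[:,:,::-1])
E
```

```text
[0.5153 0.0392 0.1249] [-0.0177  0.9998 -0.0036] [ 0.0048 -0.0035 -1.    ] [-0.006  0.002  0.006 -0.002 -0.    -0.002] 0.0225 [ 0.3 -1.1 -7.8] [-0.01  0.03 -0.02]
```

View pics/s13.png

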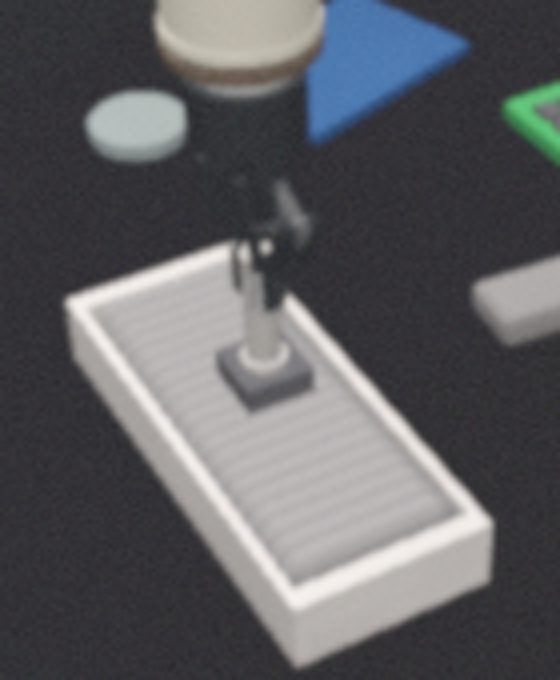

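View pics/w13.png

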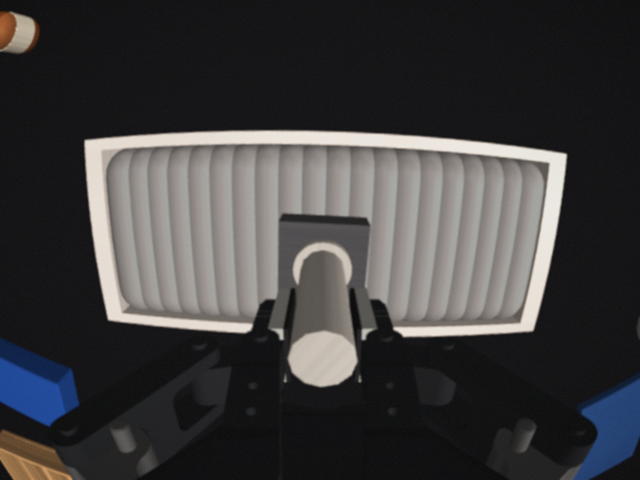

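Call:
{"api": "drive_tool", "payload": {
  "targets": [
    [0,[-0.0005,0.0038,-0.004],[0.0013,0.0018,0]],
    [0,[0,0,-0.004],[0,0,0]],
    [0,[0,0,0],[0,0,0]],
    [0,[0,0,0],[0,0,0]]
  ]
}}

```text
time_s: 28.22
tcp_pos: [0.5151, 0.0436, 0.1172]
tool_rot: [-0.029, 3.137, -0.003]
contact_force: [-0.0, -0.9, -8.0]
finger_gap: 0.0224
```

```bash
python3 st.py
```

```text
[0.5151 0.0436 0.1172] [-0.0182  0.9998 -0.0023] [ 0.0044 -0.0022 -1.    ] [-0.001  0.002  0.004  0.    -0.001  0.002] 0.0224 [-0.  -0.9 -8. ] [-0.04  0.05  0.02]
```

Call:
{"api": "drive_tool", "payload": {
  "targets": [
    [0,[-0.0003,-0.0005,-0.004],[0,0.001,0]],
    [0,[0,0,-0.002],[0,0,0]],
    [0,[0,0,0],[0,0,0]]
  ]
}}

```text
time_s: 28.6
tcp_pos: [0.5148, 0.043, 0.1108]
tool_rot: [-0.028, 3.138, -0.004]
contact_force: [0.4, 0.4, -8.7]
finger_gap: 0.0225
```

Call:
{"api": "drive_tool", "payload": {
  "targets": [
    [0,[0,0,-0.001],[0,0,0]],
    [0,[0,0,0],[0,0,0]]
  ]
}}

```text
time_s: 28.85
tcp_pos: [0.5149, 0.043, 0.1099]
tool_rot: [-0.028, 3.138, -0.004]
contact_force: [-0.3, -0.1, -6.4]
finger_gap: 0.0226
```

Call:
{"api": "drive_tool", "payload": {
  "targets": [
    [0,[0,0,-0.001],[0,0,0]],
    [0,[0,0,0],[0,0,0]]
  ]
}}

```text
time_s: 29.1
tcp_pos: [0.515, 0.043, 0.1091]
tool_rot: [-0.028, 3.138, -0.004]
contact_force: [-0.6, 1.2, -6.5]
finger_gap: 0.0228
```

Call:
{"api": "drive_tool", "payload": {
  "targets": [
    [0,[0,0,-0.0006],[0,0,0]],
    [0,[0,0,0],[0,0,0]]
  ]
}}

```text
time_s: 29.35
tcp_pos: [0.515, 0.043, 0.1088]
tool_rot: [-0.028, 3.137, -0.004]
contact_force: [-1.8, 0.3, -5.2]
finger_gap: 0.0226
```

Call:
{"api": "drive_tool", "payload": {
  "targets": [
    [0,[0,0,-0.0006],[0,0,0]],
    [0,[0,0,0],[0,0,0]]
  ]
}}

```text
time_s: 29.6
tcp_pos: [0.5151, 0.043, 0.1085]
tool_rot: [-0.029, 3.137, -0.004]
contact_force: [-1.9, -1.0, -1.3]
finger_gap: 0.0225
```

```bash
python3 st.py
```

```text
[0.5151 0.043  0.1085] [-0.0182  0.9998 -0.0024] [ 0.0045 -0.0023 -1.    ] [ 0.    -0.001  0.001 -0.001  0.002  0.   ] 0.0225 [-1.9 -1.  -1.3] [-0.01  0.5   0.02]
```

Call:
{"api": "drive_tool", "payload": {
  "targets": [
    [0,[0,0,-0.0002],[0,0.003,0]],
    [0,[0,0,0],[0,0,0]]
  ]
}}

```text
time_s: 29.85
tcp_pos: [0.5152, 0.043, 0.1084]
tool_rot: [-0.029, 3.14, -0.004]
contact_force: [-2.1, -1.3, -1.9]
finger_gap: 0.0225
```

```bash
python3 st.py
```

```text
[0.5152 0.043  0.1084] [-0.0182  0.9998 -0.0023] [ 0.0016 -0.0023 -1.    ] [-0.    -0.001  0.002  0.001 -0.    -0.001] 0.0225 [-2.1 -1.3 -1.9] [ 0.04  0.44 -0.01]
```

Call:
{"api": "drive_tool", "payload": {
  "targets": [
    [0,[-0.0006,0,-0.0002],[0,0,0]],
    [0,[0,0,0],[0,0,0]]
  ]
}}

```text
time_s: 30.1
tcp_pos: [0.515, 0.0429, 0.1084]
tool_rot: [-0.028, 3.139, -0.004]
contact_force: [-0.6, 0.4, -2.8]
finger_gap: 0.0221
```

```bash
python3 st.py
```

```text
[0.515  0.0429 0.1084] [-0.0181  0.9998 -0.0024] [ 0.0027 -0.0023 -1.    ] [-0.     0.002 -0.002  0.001  0.     0.001] 0.0221 [-0.6  0.4 -2.8] [ 0.11  0.16 -0.04]
```

Call:
{"api": "drive_tool", "payload": {
  "targets": [
    [0,[0,0,-0.0004],[0,0,0]],
    [0,[0,0,0],[0,0,0]]
  ]
}}

```text
time_s: 30.35
tcp_pos: [0.515, 0.0429, 0.1082]
tool_rot: [-0.028, 3.139, -0.004]
contact_force: [-1.4, 1.1, 0.3]
finger_gap: 0.0228
```

```bash
python3 st.py; python3 - <<'E'
from h import *
cam('wrist','w14.png')
c=cam('side'); f=c['frame']
im=cv2.resize(f[140:310,230:370],None,fx=4,fy=4,interpolation=cv2.INTER_CUBIC); cv2.imwrite('pics/s14.png',im[:,:,::-1])
E
```

```text
[0.515  0.0429 0.1082] [-0.0181  0.9998 -0.0024] [ 0.0028 -0.0024 -1.    ] [ 0.001  0.001 -0.    -0.001  0.001  0.001] 0.0228 [-1.4  1.1  0.3] [ 0.09  0.32 -0.02]
```

View pics/s14.png

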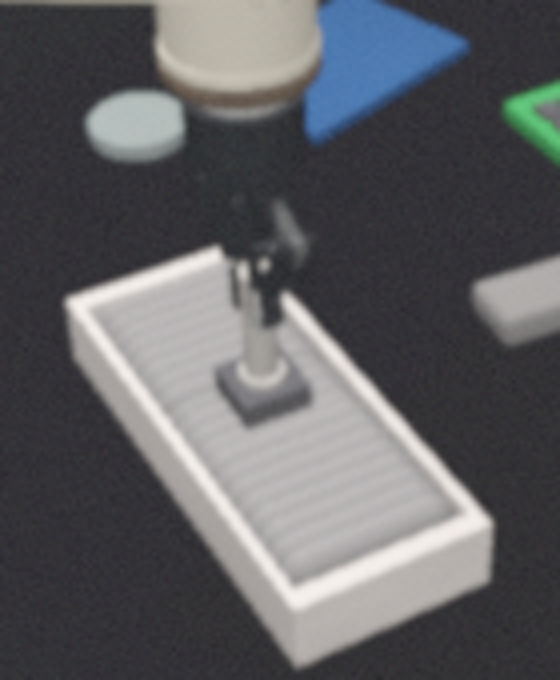

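View pics/w14.png

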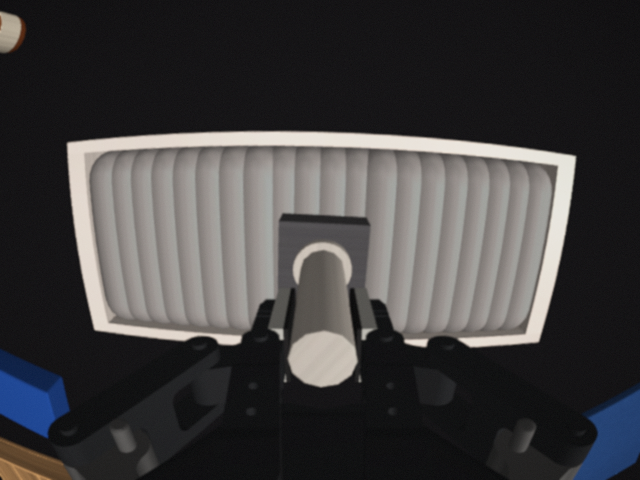

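Call:
{"api": "drive_tool", "payload": {
  "targets": [
    [0.03,[0,0,0],[0,0,0]],
    [0.04,[0,0,0],[0,0,0]],
    [0.06,[0,0,0],[0,0,0]],
    [0.085,[0,0,0],[0,0,0]],
    [0.085,[0,0,0],[0,0,0]],
    [0.085,[0,0,0],[0,0,0]]
  ]
}}

```text
time_s: 31.2
tcp_pos: [0.5155, 0.0429, 0.1084]
tool_rot: [-0.028, 3.138, -0.004]
contact_force: [-0.1, -0.4, 0.9]
finger_gap: 0.0845
```

```bash
python3 st.py; python3 - <<'E'
from h import *
cam('wrist','w15.png')
c=cam('side'); f=c['frame']
im=cv2.resize(f[140:310,230:370],None,fx=4,fy=4,interpolation=cv2.INTER_CUBIC); cv2.imwrite('pics/s15.png',im[:,:,::-1])
E
```

```text
[0.5155 0.0429 0.1084] [-0.0181  0.9998 -0.0025] [ 0.0039 -0.0024 -1.    ] [-0.002  0.    -0.     0.    -0.002  0.002] 0.0845 [-0.1 -0.4  0.9] [-0.01  0.03 -0.01]
```

View pics/s15.png

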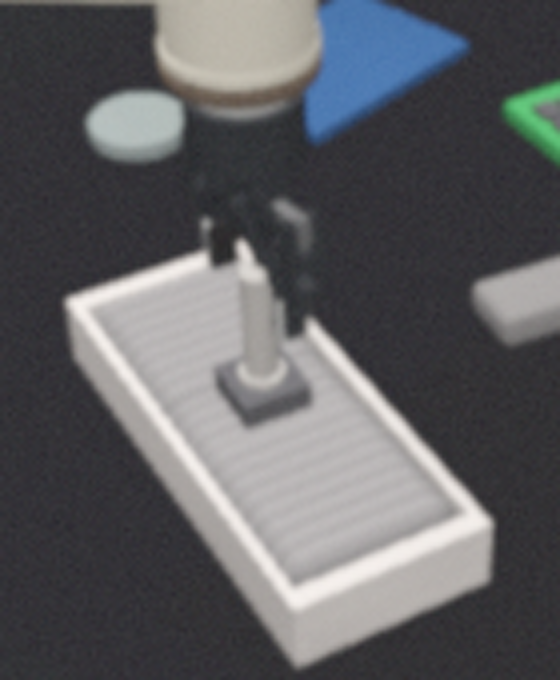

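View pics/w15.png

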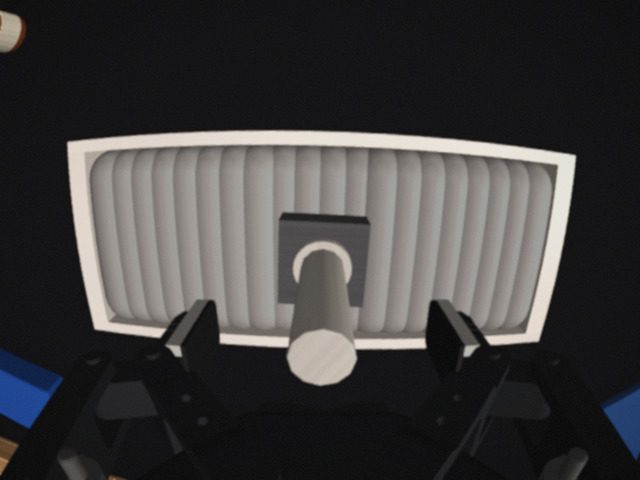

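Call:
{"api": "drive_tool", "payload": {
  "targets": [
    [0.085,[0,0,0.02],[0,0,0]],
    [0.085,[0,0,0.04],[0,0,0]],
    [0.085,[0,0,0.05],[0,0,0]],
    [0.085,[0,0,0.05],[0,0,0]],
    [0.085,[-0.03,0.05,0],[0,0,0]],
    [0.085,[-0.03,0.05,0],[0,0,0]],
    [0.085,[-0.03,0.05,0],[0,0,0]],
    [0.085,[-0.03,0.05,0],[0,0,0]],
    [0.085,[0,0,0],[0,0,0]],
    [0.085,[0,0,0],[0,0,0]]
  ]
}}

```text
time_s: 32.55
tcp_pos: [0.39, 0.2478, 0.2735]
tool_rot: [-0.026, 3.138, -0.001]
contact_force: [0.0, -0.2, 0.6]
finger_gap: 0.085
```

```bash
python3 st.py; python3 - <<'E'
from h import *
s=cam('side');c=cam('top','top16.png')
a=cv2.resize(s['frame'][140:310,230:370],None,fx=3.5,fy=3.5,interpolation=cv2.INTER_CUBIC)
f=c['frame'];cv2.imwrite('pics/s16.png',a[:,:,::-1])
b=cv2.resize(f[222:295,220:352],None,fx=6,fy=6,interpolation=cv2.INTER_CUBIC); cv2.imwrite('pics/t16.png',b[:,:,::-1])
E
```

```text
[0.39   0.2478 0.2735] [-1.690e-02  9.999e-01 -9.000e-04] [ 4.e-03 -8.e-04 -1.e+00] [ 0.027 -0.005  0.002  0.005  0.001  0.011] 0.085 [ 0.  -0.2  0.6] [-0.01  0.   -0.  ]
```

View pics/s16.png

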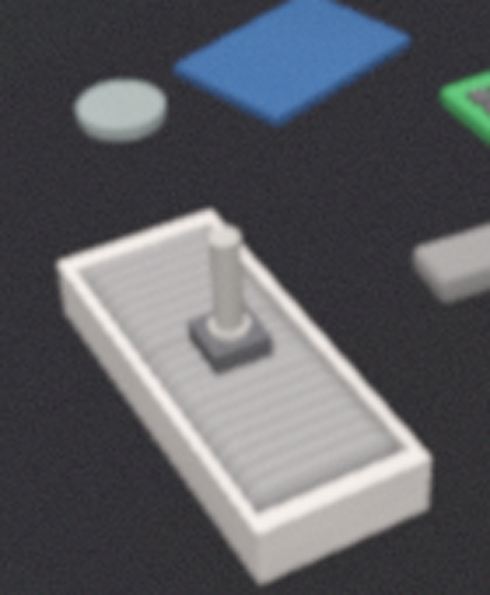

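View pics/t16.png

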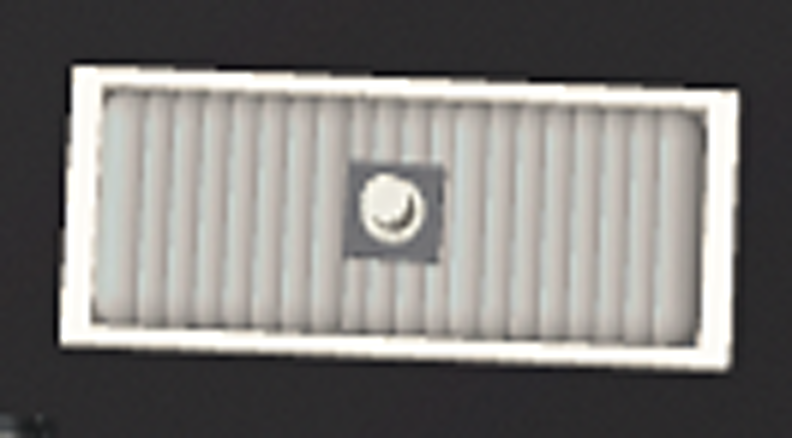

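View pics/top16.png

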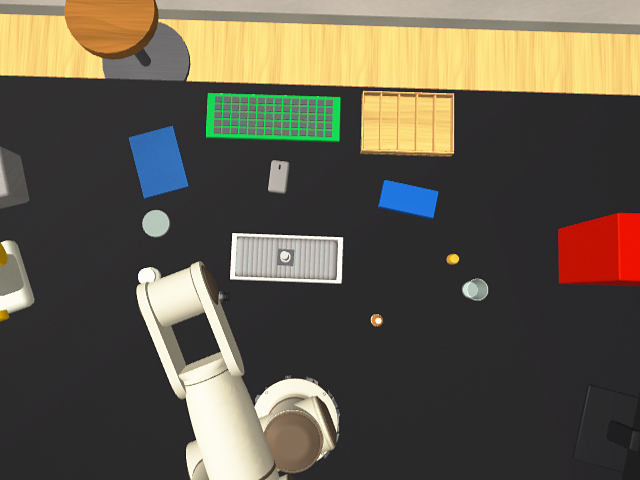

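```bash
python3 - <<'E'
from h import *
c=cam('top');s=cam('side')
for n,cc in(('top',c),('side',s)):
    print(n,proj(cc,[[.515,.043,.168],[.515,.043,.084],[.515,.043,.058]]).round(1).tolist())
f=c['frame'];cv2.imwrite('pics/t17.png',cv2.resize(f[240:275,265:305],None,fx=16,fy=16,interpolation=cv2.INTER_CUBIC)[:,:,::-1])
f=s['frame'];cv2.imwrite('pics/s17.png',cv2.resize(f[195:255,275:315],None,fx=10,fy=10,interpolation=cv2.INTER_CUBIC)[:,:,::-1])
E
```

```text
top [[284.4, 254.4], [285.5, 256.2], [285.9, 256.7]]
side [[293.5, 207.5], [295.0, 232.0], [295.4, 239.2]]
```

View pics/t17.png

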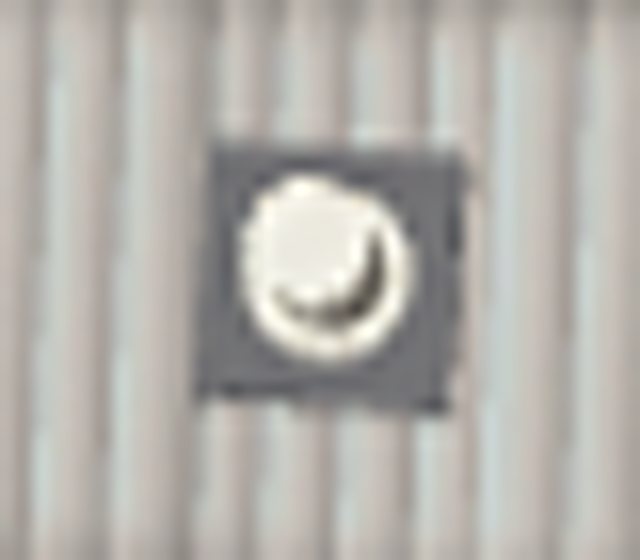

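View pics/s17.png

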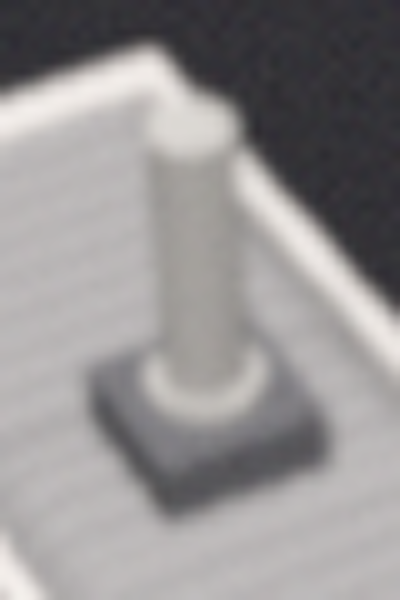

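```bash
python3 - <<'E'
from h import *
s=manip.get_state(); print(s['time_s'],s['contact_force'],s['qvel'].round(3)); print(manip.close_job())
E
```

```text
32.75 [ 0.43482635 -0.25520463  0.62018064] [-0.001  0.001 -0.001 -0.001  0.001  0.003]
the job is handed in; nothing more can be done
None
```

The steel stand is standing upright and level on the cover, over the crossbar, with the gripper clear of it. I handed the job in at 32.75 s.

- **Finding the crossbar:** I slid the closed fingertips along the cover in both directions. The highest force I read was about 5.2 N, against about 1 to 2 N off the bar. The stiff stretch ran from roughly y = 0.024 to 0.063 m in world coordinates, so I took its centre as y ≈ 0.043 m, good to about 1 mm. Different ways of matching the two edges gave 0.042 to 0.044 m.
- **Placing the stand:** I gripped the post, lowered it at x ≈ 0.515, y ≈ 0.043 m, and let go only once the cover carried the whole weight. It had sunk about 2 mm by then, as expected on the bar.
- **Last checks:**
  - In the top view, the offset from the post's top to its collar is (-1.2, -1.9) px; an upright post should give (-1.1, -1.8).
  - The foot is within about 3 mm of the middle of the cover's width.
  - In the last top picture the other objects look unmoved, except that the arm partly hid the stain jar.

**Disagreements:**
- **Fingertip position:** The shut fingertips met the cover about 21 mm higher than the reported TCP says they should. I used the measured contact height instead.
- **Wrist camera:** Its picture was off by about 5 pixel rows, and I allowed for that.

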